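# Lay the stone offcut down against the stop

### The job

The stone offcut with the rectangular cut-out stands on end on the black rubber pad. Tip it over with your fingers, away from the metal stop, and ease it all the way down so that it never drops, then push it back until its foot end sits square against the stop, flat on the pad with the white polished face up. Do not squeeze, lift or slam it, leave the other things where they stand, and take your hand away at the end.

Things in the scene. Friction and masses are not known exactly. Their poses are not given: they have to be found in the camera images.
- station: Black rubber pad fixed on the bench, 290 x 170 mm, 12 mm thick, with an aluminium stop across one end: a bar 150 mm wide, its top 20 mm above the pad. Origin on the bench (z = 0, 12 mm below the pad's top) under the middle of the stop's face; x runs level from that face along the pad, away from the stop (pad reaches x = +260 mm); y level along the stop; z up.
- offcut: Loose stone offcut standing on end, about 0.75 kg, 165 tall (z), 100 wide (y), 24 mm thick (x), with a window through it 60 wide, 85 mm tall: solid 55 mm below, 25 above (top rail), 20 each side. Origin: centre of its foot end; z from foot to top; x out of the grey sawn face, which looks away from the stop. The -x face is white with dark flecks, polished, and must end on top.
- offcut_foot_edge (a point): Middle of the offcut's foot edge on the grey side, 12 mm along x from its origin: the edge it tips over. It balances there at about 8 degrees of tilt, then falls by itself unless held back. The rubber grips: the foot edge mostly stays put while the top is let down, but may slip a little towards the stop. At the start the foot's centre is 20 to 45 mm from the stop's face, turned up to 0.1 rad to it.
- sealer: White bottle with an orange cap, 60 mm across and 170 mm tall, standing; origin at the centre of its underside. To be left alone.
- tin: Steel tin with a green band, 72 mm across and 75 mm tall, standing; origin at the centre of its underside. To be left alone.
- disc: Yellow round polishing pad holder, 90 mm across and 30 mm tall, lying flat; origin at the centre of its underside. To be left alone.
- block: Brown cork sanding block, 90 x 45 x 28 mm; origin at the centre of its underside. To be left alone.
- offcut_top (a point): Middle of the offcut's top end (165 mm along z from its origin); the top rail, 24 mm thick and 25 mm high, lies just below it, over the window. Laid down as asked, it is 12 mm above the pad and 165 mm from the stop's face. Pushing it along the pad takes 5 to 9 N.
Things that resemble listed ones, but are neither listed nor needed, are in the scene too. Of the things that look like the offcut, the smallest one is meant.

How it is judged:
By the outcome, as a careful person would: the job done as asked, in the order asked, and still so for the second after the job is handed in, with the robot touching nothing.
It also fails if it takes over 61 s, if anything falls off the work surface, if the arm or the gripper's body presses on something with over 40 N, if the wrist force passes 120 N, or if a joint passes its speed limit or range.

### The arm

A 6-joint arm with a two-finger parallel gripper is mounted at the origin on the work surface. World frame = base frame: x ahead of the robot, y to its left, z up, the work surface at z = 0. Lengths are in m, angles in rad, forces in N, time in s.
With the tool pointing down it reaches from about 0.325 to 0.925 m from the base axis. Payload 3.1 kg.
Tool frame: the origin (TCP) lies at the very end of the fingers, on their centre line; the grasp point (between the pads) lies 19 mm behind it (ctrl.tcp_to_grasp is the distance from the TCP to the grasp point, in m); z points along the fingers, y is the direction in which the jaws open and shut (so a half turn about z gives the same grasp; the last joint's range is limited). The gripper opens to 85 mm and grips with 20 to 120 N. Pads are 22 mm wide; open, the fingers measure 114 mm over their backs; the gripper's body (76 mm by 85 mm) begins 54 mm behind the grasp point. The pads swing forward as they close: fully open they stand 13 mm farther back than shut.
Start: joints at [-1.237, 0.217, 1.613, -0, 1.311, -0.112], TCP at [0.27, -0.564, 0.231] pointing down, gripper open.
Joint ranges: [-2.75, 2.75], [-0.78, 2.1], [0.31, 2.55], [-1.13, 4.27], [0.13, 2.63], [-2.58, 2.58]. Speed limits (rad/s): [2.79, 2.79, 3.14, 3.14, 3.14, 3.14].

### API

Orientations are given as [roll, pitch, yaw] about the fixed x, y, z axes, in that order (R = Rz(yaw) Ry(pitch) Rx(roll)).
In Python, from cell import ctrl gives the robot as it stands. The module is installed in compiled form; this text tells all that it offers.
- The arm moves only by the tool arm_command, never from a script. Its argument "steps" is a list of rows, each an object with "rotation": the turn, a rotation vector about the world's x, y, z in rad, a list of three; "delta_pos": the shift along the world's x, y, z in mm, a list of three; "fingers": the finger opening in mm, from 0 to 85.4. A call has 1 to 12 rows; each row is the pose to reach, as a shift and turn from the pose commanded when the call began; what a row does not reach only later rows make up. A row lasts 1/8 s, in which the tool goes at most 62.5 mm and 10.7 degrees, less where a joint would pass 70% of its speed; a pose out of reach is approached as far as the arm can. A call with a gripper value outside its range is refused whole. The fingers move at their own pace and stop on an object; "grip_force" is the grip in N (left out, the last holds). Time passes only in rows, so rows that repeat a pose let the fingers close. It gives the time, the measured TCP pose, the force and the opening at its end, in the units of the state.
- ctrl.sense(): the state, without advancing time (a new reading comes with each control period).
- ctrl.camera(name): name is "side" or "top" or "wrist"; returns a dict with "img" (400x640x3 uint8, blue, green, red), "intrinsics" (3x3 intrinsics, pixels), "origin" and "rotation" of the camera in the world; the wrist camera has in their place "T_tool_cam" (4x4, takes a point from camera to tool coordinates, whose origin is the TCP and whose axes are the flange's). Camera axes: x right, y up, looking along -z (the intrinsics and any distortion apply to the point x, -y, -z); pixel columns grow to the right and rows downward; lengths in m; the calibration is good to about 2 mm. A picture is of the moment at which its call begins: read the wrist's pose just before it. There is no depth.
- ctrl.close_job(): hands the job in, once; it reports no verdict.
The state is a dict: "time_s": time; "q": joint angles; "qd": joint speeds; "tau": joint torques, N m; "tcp_pos": TCP position; "ee_rot": TCP orientation; "contact_force": force on the tool from outside, world axes, zero at the start; "torque": the same for the moment, N m; "grip_width": opening from 0.0 (shut) to 1.0 (fully open).
Only numpy, scipy, OpenCV 4.12 (cv2) and the standard library are available. Lean on these libraries where they do the work, as an engineer would, in place of code of your own. Each camera call takes 0.05 s, during which the arm holds its last target.

## Working session

There is one attempt and no reset: what is moved stays moved. The work goes in short steps, Python scripts to look and compute and a tool call to move; the robot and the scene stay as the last step left them, time stands still between calls to the robot, and variables do not carry over. Pictures are saved under pics/ and viewed, and the job is handed in when it is done.

Besides the shell and the picture viewer there is one more tool, called after "Emit:" by a JSON object that holds its "name" and its "arguments". arm_command: Moves the arm, as the interface text tells. Its arguments: {"type":"object","properties":{"steps":{"type":"array","items":{"type":"object","properties":{"rotation":{"type":"array","items":{"type":"number"}},"delta_pos":{"type":"array","items":{"type":"number"}},"fingers":{"type":"number"}}}},"grip_force":{"type":"number"}},"required":["steps"]}

```bash
mkdir -p pics; cat > h.py <<'E'
import numpy as np, cv2
from cell import ctrl
def cam(n):
    s=ctrl.sense(); c=ctrl.camera(n); return s,c
def ray(c,u,v):
    K=np.array(c["intrinsics"]); d=np.linalg.inv(K)@[u,v,1.]; d=np.array([d[0],-d[1],-d[2]])
    return np.array(c["origin"]),np.array(c["rotation"])@d
def onz(c,u,v,z):
    o,d=ray(c,u,v); return o+d*(z-o[2])/d[2]
def proj(c,P):
    p=np.array(c["rotation"]).T@(np.array(P)-np.array(c["origin"])); q=np.array(c["intrinsics"])@[p[0],-p[1],-p[2]]; return q[:2]/q[2]
def tri(c1,p1,c2,p2):
    o1,d1=ray(c1,*p1);o2,d2=ray(c2,*p2);d1/=np.linalg.norm(d1);d2/=np.linalg.norm(d2)
    t=np.linalg.lstsq(np.c_[d1,-d2],o2-o1,rcond=None)[0]
    a=o1+t[0]*d1;b=o2+t[1]*d2; return (a+b)/2,np.linalg.norm(a-b)
E
python3 - <<'E'
from h import *
for n in ["side","top","wrist"]:
    s,c=cam(n); cv2.imwrite(f"pics/{n}0.png",c["img"])
    print(n,[k for k in c]); 
    for k in c:
        if k!="img": print(k,np.round(c[k],4).tolist() if not isinstance(c[k],str) else c[k])
print(s)
E
```

```text
side ['img', 'intrinsics', 'origin', 'rotation']
intrinsics [[410.4017, 0.0, 322.4198], [0.0, 410.4017, 197.8253], [0.0, 0.0, 1.0]]
origin [0.3766, 0.7732, 0.7322]
rotation [0.8747, 0.0185, -2.891]
top ['img', 'intrinsics', 'origin', 'rotation']
intrinsics [[476.8247, 0.0, 315.3845], [0.0, 476.8247, 194.9252], [0.0, 0.0, 1.0]]
origin [0.4762, 0.0549, 1.1742]
rotation [0.1129, -0.0203, -1.5559]
wrist ['img', 'intrinsics', 'T_tool_cam']
intrinsics [[276.9831, 0.0, 321.1523], [0.0, 276.9831, 197.2502], [0.0, 0.0, 1.0]]
T_tool_cam [[-0.0007, 0.9627, 0.2706, 0.0684], [1.0, 0.0011, -0.0012, 0.0014], [-0.0015, 0.2706, -0.9627, -0.1439], [0.0, 0.0, 0.0, 1.0]]
{'time_s': 0.1, 'q': array([-1.23720775e+00,  2.17700904e-01,  1.61479949e+00, -2.66878606e-05,
        1.31134766e+00, -1.12181484e-01]), 'qd': array([ 0.00196364, -0.00159131, -0.00287841,  0.00090052,  0.00093518,
        0.00179361]), 'tau': array([-3.12974753e-04, -3.98074222e+01, -3.04968596e+01, -1.11917268e-04,
        4.21884193e-03, -3.13831265e-05]), 'tcp_pos': array([ 0.26924328, -0.56319018,  0.23007164]), 'ee_rot': array([-3.13934854e+00, -2.26866980e-04,  4.45776680e-01]), 'contact_force': array([ 0.00730105, -0.21415607,  0.27521792]), 'torque': array([0.01530483, 0.00834203, 0.01376162]), 'grip_width': 1.0013556413806386}
```

```bash
cat >> h.py <<'E'
from scipy.spatial.transform import Rotation as Rn
def cam(n):
    s=ctrl.sense(); c=dict(ctrl.camera(n))
    if n=="wrist":
        T=np.eye(4);T[:3,:3]=Rn.from_euler("xyz",s["ee_rot"]).as_matrix();T[:3,3]=s["tcp_pos"];T=T@np.array(c["T_tool_cam"])
        c["origin"]=T[:3,3];c["rotation"]=T[:3,:3]
    else: c["rotation"]=Rn.from_euler("xyz",c["rotation"]).as_matrix()
    return s,c
E
```

```text
(no output)
```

View pics/side0.png

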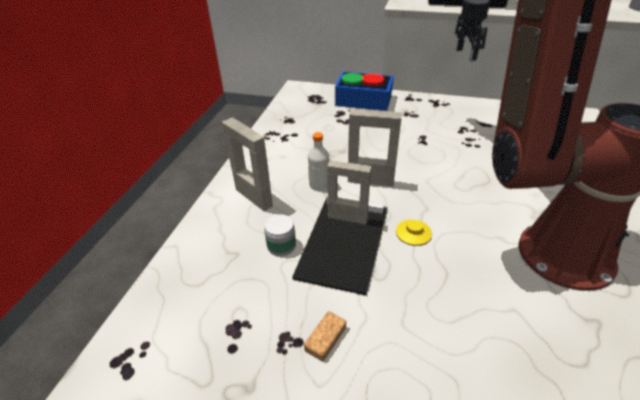

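View pics/top0.png

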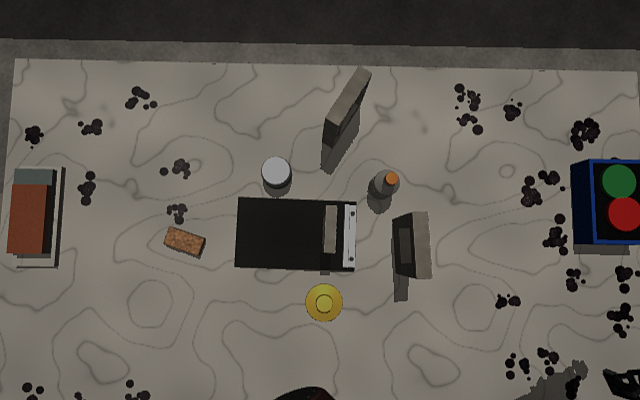

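View pics/wrist0.png

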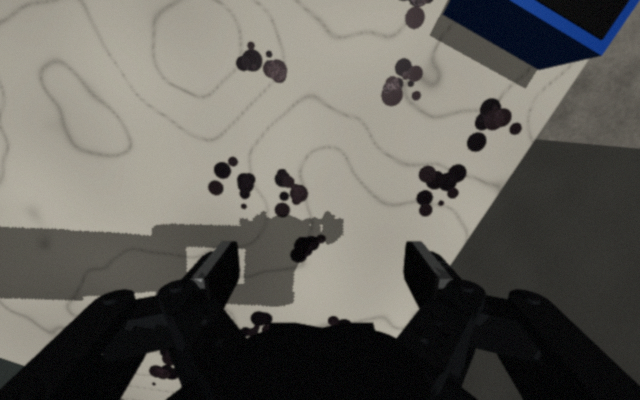

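```bash
python3 - <<'E'
from h import *
s,t=cam("top"); s,d=cam("side")
a=cv2.resize(t["img"][180:290,220:440],(800,400),interpolation=3)
b=cv2.resize(d["img"][90:300,220:440],None,fx=2.8,fy=2.8,interpolation=3)
cv2.imwrite("pics/tc.png",a);cv2.imwrite("pics/sc.png",b)
g=cv2.cvtColor(t["img"],6); print(g[235,225:365].tolist()); print(g[190:280,280].tolist()); print(g[190:280,329].tolist())
E
```

```text
[125, 126, 126, 127, 127, 126, 127, 127, 127, 131, 135, 28, 19, 23, 23, 24, 24, 24, 20, 23, 24, 22, 20, 23, 23, 21, 22, 20, 24, 21, 21, 20, 21, 20, 20, 22, 19, 21, 20, 21, 21, 22, 20, 21, 22, 20, 22, 20, 19, 21, 19, 22, 20, 20, 21, 19, 20, 21, 18, 20, 20, 19, 19, 18, 19, 20, 20, 20, 20, 19, 20, 20, 19, 20, 18, 20, 21, 20, 22, 19, 20, 21, 20, 21, 20, 20, 18, 21, 19, 21, 19, 20, 22, 23, 21, 20, 15, 29, 49, 35, 102, 95, 95, 97, 99, 97, 101, 99, 100, 103, 114, 36, 16, 19, 21, 21, 17, 15, 44, 167, 152, 149, 149, 149, 149, 149, 150, 150, 150, 150, 136, 128, 130, 131, 131, 131, 130, 130, 130, 131]
[66, 62, 62, 62, 61, 59, 60, 115, 88, 13, 21, 22, 21, 24, 22, 22, 23, 20, 22, 21, 20, 23, 21, 21, 21, 20, 21, 22, 19, 20, 20, 19, 19, 20, 19, 20, 20, 21, 19, 19, 21, 22, 20, 20, 21, 19, 19, 20, 21, 20, 19, 20, 20, 21, 19, 20, 21, 21, 20, 20, 20, 22, 23, 22, 20, 21, 22, 20, 20, 21, 22, 20, 19, 22, 23, 21, 21, 16, 27, 103, 128, 123, 121, 121, 123, 120, 122, 121, 120, 113]
[123, 123, 122, 124, 123, 124, 123, 122, 125, 134, 82, 12, 19, 20, 10, 81, 104, 98, 96, 97, 96, 98, 97, 97, 97, 97, 96, 96, 98, 96, 94, 94, 92, 92, 93, 95, 96, 97, 97, 96, 96, 95, 95, 96, 98, 99, 97, 97, 95, 93, 92, 91, 89, 91, 93, 93, 94, 96, 95, 96, 95, 98, 78, 38, 10, 15, 16, 17, 17, 15, 16, 17, 17, 14, 17, 17, 17, 16, 16, 12, 45, 60, 62, 64, 56, 101, 124, 120, 120, 120]
```

View pics/tc.png

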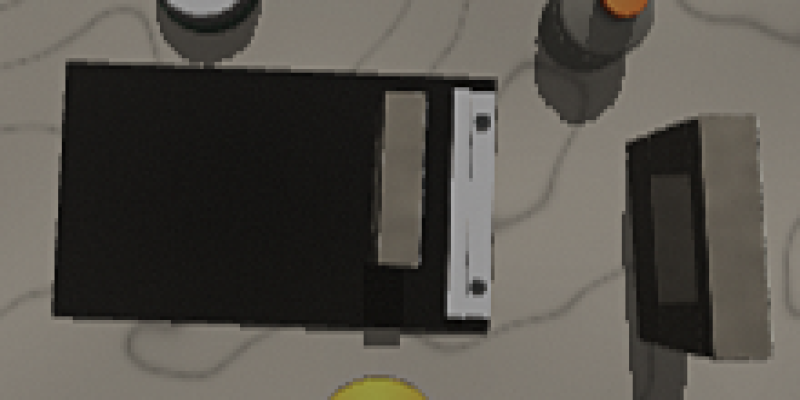

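View pics/sc.png

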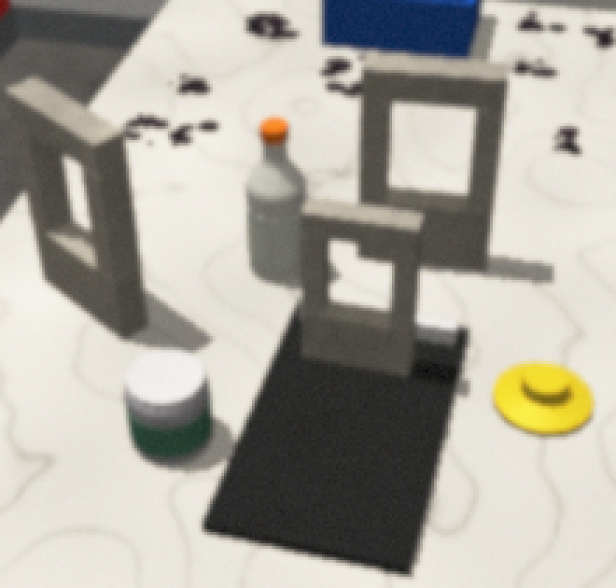

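```bash
python3 - <<'E'
from h import *
s,t=cam("top"); s,d=cam("side")
S=np.array([220,180]);f=3.636
def tc(p): return (np.array(p)+.5)/f+S-.5
def sc(p): return (np.array(p)+.5)/2.8+np.array([220,90])-.5
print("pad top view z=.012")
P=[onz(t,*tc(p),.012) for p in [(66,62),(496,78),(490,333),(52,316)]]
for p in P: print(p.round(4))
print([round(np.linalg.norm(P[i]-P[(i+1)%4]),4) for i in range(4)])
print("side pad near corners z=.012"); 
for p in [(205,527),(411,573),(466,330)]: print(onz(d,*sc(p),.012).round(4))
print("stop face z=.032"); A=[onz(t,*tc(p),.032) for p in [(453,88),(446,318)]]
for p in A: print(p.round(4))
print(np.linalg.norm(A[0]-A[1]))
# offcut top by colour
g=cv2.cvtColor(t["img"],6); m=np.zeros_like(g); m[200:260,318:341]=(g[200:260,318:341]>65)*255
cs,_=cv2.findContours(m,0,1); c=max(cs,key=cv2.contourArea); r=cv2.minAreaRect(c); print(r)
B=cv2.boxPoints(r)
for p in B: print("top z=.177",p.round(1),onz(t,*p,.177).round(4))
# triangulate grey-side top corners: side crop (302,213),(420,230)
for ps,pt in [((302,213),(387,91)),((420,230),(378,264)),((424,214),(418,268)),((312,200),(427,91))]:
    X,e=tri(d,sc(ps),t,tc(pt)); print(X.round(4),round(e,4))
print("foot edge side z .012",[onz(d,*sc(p),.012).round(4) for p in [(302,357),(411,376)]])
E
```

```text
pad top view z=.012
[0.6008 0.223  0.012 ]
[ 0.5949 -0.0667  0.012 ]
[ 0.4247 -0.0636  0.012 ]
[0.4318 0.2266 0.012 ]
[np.float64(0.2897), np.float64(0.1702), np.float64(0.2903), np.float64(0.1691)]
side pad near corners z=.012
[0.5984 0.2252 0.012 ]
[0.4323 0.2308 0.012 ]
[ 0.4289 -0.0579  0.012 ]
stop face z=.032
[ 0.5857 -0.0361  0.032 ]
[ 0.4349 -0.0327  0.032 ]
0.15087886972748724
((330.2037658691406, 228.81321716308594), (11.5108642578125, 47.99813461303711), 2.4895529747009277)
top z=.177 [323.4 252.5] [0.4695 0.0179 0.177 ]
top z=.177 [325.5 204.6] [0.5696 0.0149 0.177 ]
top z=.177 [337.  205.1] [ 0.5689 -0.0093  0.177 ]
top z=.177 [334.9 253. ] [ 0.4688 -0.006   0.177 ]
[0.5695 0.0135 0.1748] 0.0002
[0.4698 0.0175 0.1764] 0.0005
[ 0.4691 -0.0052  0.1766] 0.0018
[ 0.5684 -0.0101  0.1723] 0.0037
foot edge side z .012 [array([0.571 , 0.0142, 0.012 ]), array([0.4688, 0.0163, 0.012 ])]
```

Emit:
{"name": "arm_command", "arguments": {"steps": [{"delta_pos": [10, 20, 50], "rotation": [0, 0, -0.04], "fingers": 30}, {"delta_pos": [35, 60, 90], "rotation": [0, 0, -0.1], "fingers": 30}, {"delta_pos": [60, 110, 110], "rotation": [0, 0, -0.15], "fingers": 30}, {"delta_pos": [85, 165, 110], "rotation": [0, 0, -0.2], "fingers": 30}, {"delta_pos": [110, 220, 110], "rotation": [0, 0, -0.25], "fingers": 30}, {"delta_pos": [135, 275, 110], "rotation": [0, 0, -0.3], "fingers": 30}, {"delta_pos": [160, 330, 110], "rotation": [0, 0, -0.35], "fingers": 30}, {"delta_pos": [185, 385, 110], "rotation": [0, 0, -0.4], "fingers": 30}, {"delta_pos": [210, 440, 110], "rotation": [0, 0, -0.44], "fingers": 30}, {"delta_pos": [230, 495, 110], "rotation": [0, 0, -0.47], "fingers": 30}, {"delta_pos": [245, 545, 110], "rotation": [0, 0, -0.47], "fingers": 30}, {"delta_pos": [250, 568, 110], "rotation": [0, 0, -0.47], "fingers": 30}], "grip_force": 20}}

```text
time_s: 1.85
tcp_pos: [0.5199, 0.0068, 0.3414]
ee_rot: [-3.141, -0.0, -0.021]
contact_force: [-0.3, -0.4, 0.5]
grip_width: 0.35
```

```bash
python3 - <<'E'
from h import *
s,w=cam("wrist"); cv2.imwrite("pics/w1.png",w["img"]); s,d=cam("side")
cv2.imwrite("pics/s1.png",cv2.resize(d["img"][20:270,220:480],None,fx=2.3,fy=2.3,interpolation=3))
print(s)
E
```

```text
{'time_s': 1.9, 'q': array([-0.12028267, -0.0806228 ,  1.72385617,  0.0030625 ,  1.49809128,
        1.47030311]), 'qd': array([-0.05418349, -0.01292721,  0.01552449, -0.03788256,  0.01037014,
       -0.07116075]), 'tau': array([ -1.55817468, -28.70603085, -31.81402445,  -0.51994678,
         0.0545657 ,   0.08291813]), 'tcp_pos': array([0.5200602 , 0.00858862, 0.3413233 ]), 'ee_rot': array([-3.13858045e+00, -5.72758779e-04, -2.00123694e-02]), 'contact_force': array([-0.43523086,  1.59278065, -1.10300033]), 'torque': array([ 0.00986165,  0.0234298 , -0.0324194 ]), 'grip_width': 0.35102909442383756}
```

View pics/w1.png

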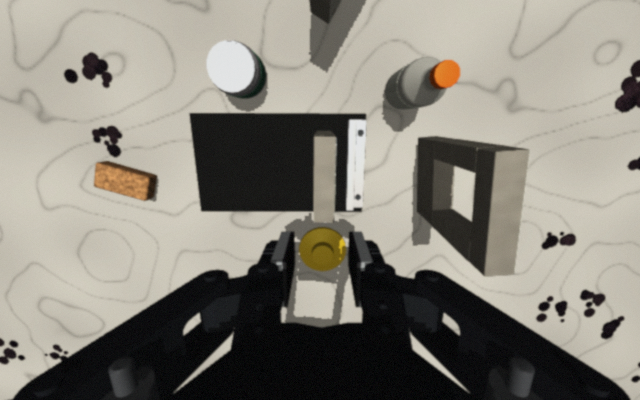

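View pics/s1.png

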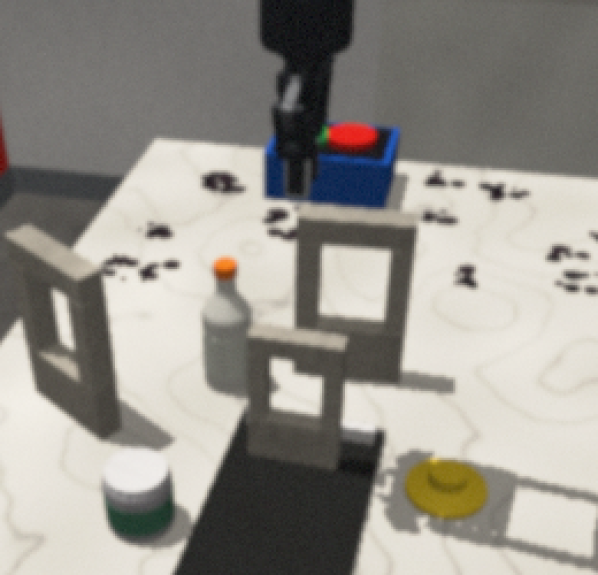

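```bash
python3 - <<'E'
from h import *
s,w=cam("wrist"); s,t=cam("top"); np.savez("w1.npz",o=w["origin"],r=w["rotation"])
cv2.imwrite("pics/w1c.png",cv2.resize(w["img"][110:290,230:410],(720,720),interpolation=3))
print(s["tcp_pos"],s["ee_rot"])
E
```

```text
[0.51950315 0.00498223 0.34126994] [ 3.14117094e+00  1.64222692e-04 -2.16519442e-02]
```

View pics/w1c.png

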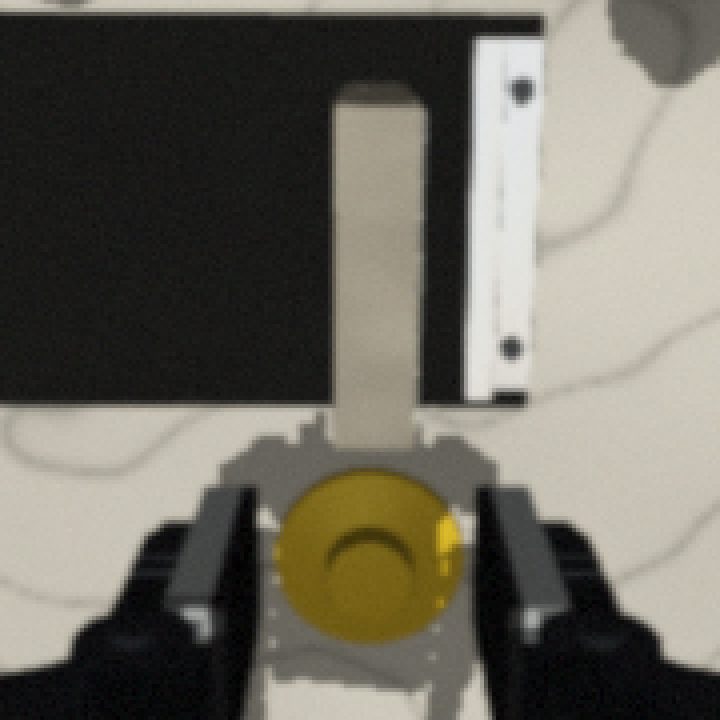

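```bash
python3 - <<'E'
from h import *
s,w=cam("wrist"); s,t=cam("top")
T=np.array(w["T_tool_cam"]); K=w["intrinsics"]
for u,v,y in [(293.5,231.8,-.015),(349.4,231.8,.015)]:
    d=np.linalg.inv(K)@[u,v,1]; d=T[:3,:3]@[d[0],-d[1],-d[2]]; o=T[:3,3]
    k=(y-o[1])/d[1]; print((o+k*d).round(4))
    k=(.011-o[0])/d[0]; print(" x=11:",(o+k*d).round(4))
def wc(p): return (np.array(p)+.5)/4+np.array([230,110])-.5
def tc(p): return (np.array(p)+.5)/3.636+np.array([220,180])-.5
print("stone top corners")
for a,b in [((333,103),(387,91)),((423,105),(427,91)),((330,446),(378,264)),((416,448),(418,268))]:
    X,e=tri(w,wc(a),t,tc(b)); print(X.round(4),round(e,4),onz(w,*wc(a),.177).round(4))
print("stop",[onz(w,*wc(p),.032).round(4) for p in [(473,38),(463,401)]])
E
```

```text
[ 0.0045 -0.015   0.0099]
 x=11: [ 0.011  -0.0134 -0.0056]
[ 0.0173  0.015  -0.0208]
 x=11: [ 0.011   0.0167 -0.0056]
stone top corners
[0.5712 0.0117 0.1527] 0.0022 [0.5721 0.01   0.177 ]
[ 0.5706 -0.0126  0.1667] 0.0048 [ 0.5709 -0.0145  0.177 ]
[0.4697 0.0158 0.1677] 0.0029 [0.4729 0.014  0.177 ]
[ 0.4679 -0.0089  0.1666] 0.0059 [ 0.4716 -0.0114  0.177 ]
stop [array([ 0.588 , -0.0418,  0.032 ]), array([ 0.4377, -0.0378,  0.032 ])]
```

Emit:
{"name": "arm_command", "arguments": {"steps": [{"delta_pos": [0, -2, -50], "fingers": 38}, {"delta_pos": [0, -2, -100], "fingers": 38}, {"delta_pos": [0, -2, -135], "fingers": 38}, {"delta_pos": [0, -2, -155], "fingers": 38}, {"delta_pos": [0, -2, -170], "fingers": 38}, {"delta_pos": [0, -2, -180], "fingers": 38}, {"delta_pos": [0, -2, -184], "fingers": 38}, {"delta_pos": [0, -2, -184], "fingers": 38}]}}

```text
$.steps[0]: bad value
```

```bash
python3 - <<'E'
from h import *
s,w=cam("wrist"); cv2.imwrite("pics/w2c.png",cv2.resize(w["img"][130:330,220:420],(700,700),interpolation=3)); s,d=cam("side")
cv2.imwrite("pics/s2.png",cv2.resize(d["img"][70:270,250:450],None,fx=3,fy=3,interpolation=3))
print(s["tcp_pos"],s["contact_force"],s["torque"],s["q"])
E
```

```text
[0.51934971 0.00298891 0.34132097] [ 0.27976133 -0.42319902 -0.3236778 ] [-0.00316739 -0.03676226  0.01649872] [-1.29195843e-01 -8.18781988e-02  1.72502931e+00 -4.10548944e-04
  1.49842099e+00  1.46735671e+00]
```

View pics/w2c.png

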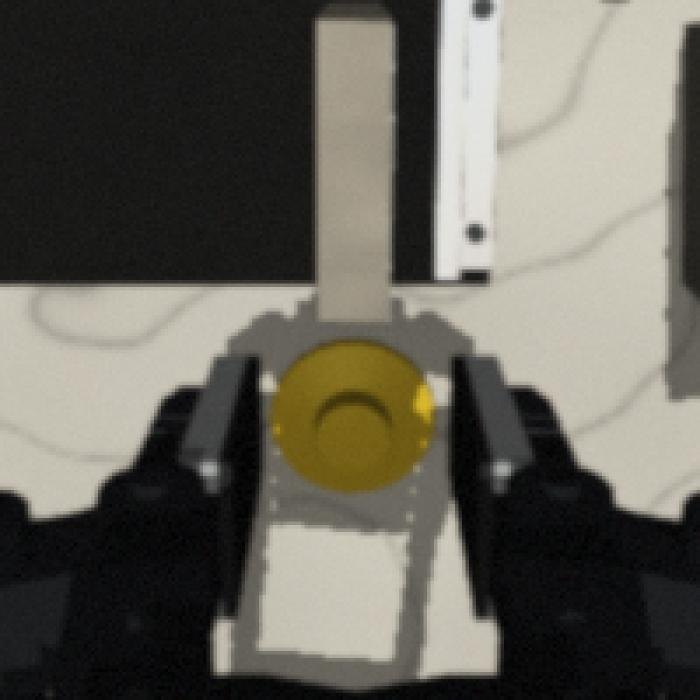

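View pics/s2.png

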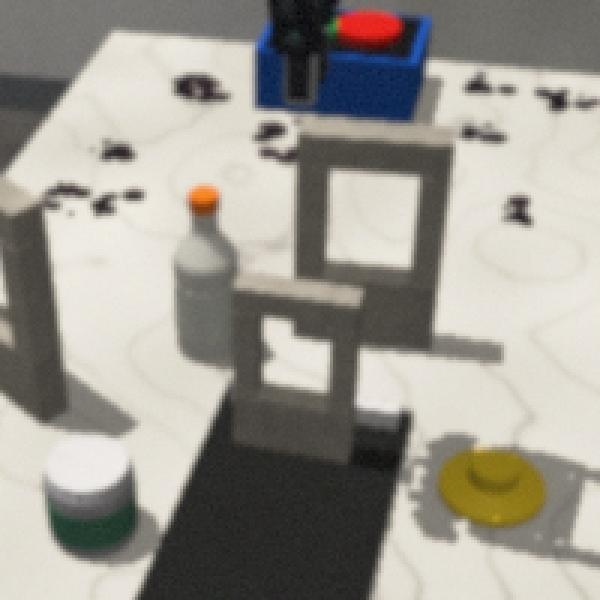

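```bash
python3 - <<'E'
from h import *
s,w=cam("wrist"); print(s["tcp_pos"],s["ee_rot"])
def wc(p): return (np.array(p)+.5)/3.5+np.array([220,130])-.5
print([onz(w,*wc(p),.177).round(4) for p in [(315,20),(395,20),(316,322),(390,322)]])
print("stop",[onz(w,*wc(p),.032).round(4) for p in [(434,279)]])
E
```

```text
[0.51935428 0.00296992 0.34134596] [ 3.14129895e+00 -1.86485908e-05 -2.59285751e-02]
[array([0.5722, 0.0123, 0.177 ]), array([ 0.5715, -0.0125,  0.177 ]), array([0.4723, 0.0158, 0.177 ]), array([ 0.4716, -0.0093,  0.177 ])]
stop [array([ 0.4386, -0.0356,  0.032 ])]
```

Emit:
{"name": "arm_command", "arguments": {"steps": [{"delta_pos": [0, 0, -50], "rotation": [0, 0, 0], "fingers": 38}, {"delta_pos": [0, 0, -100], "rotation": [0, 0, 0], "fingers": 38}, {"delta_pos": [0, 0, -135], "rotation": [0, 0, 0], "fingers": 38}, {"delta_pos": [0, 0, -145], "rotation": [0, 0, 0], "fingers": 38}, {"delta_pos": [0, 0, -145], "rotation": [0, 0, 0], "fingers": 38}]}}

```text
time_s: 2.92
tcp_pos: [0.5196, 0.0036, 0.1965]
ee_rot: [-3.142, 0.0, -0.025]
contact_force: [-0.6, -0.0, 0.6]
grip_width: 0.443
```

```bash
python3 - <<'E'
from h import *
s,w=cam("wrist"); cv2.imwrite("pics/w2c.png",cv2.resize(w["img"][130:330,220:420],(700,700),interpolation=3)); s,d=cam("side")
cv2.imwrite("pics/s2.png",cv2.resize(d["img"][70:270,250:450],None,fx=3,fy=3,interpolation=3))
print(s["tcp_pos"],s["contact_force"],s["torque"],s["q"])
E
```

```text
[0.52054355 0.00362083 0.19775994] [ 0.61801721 -0.11984471  0.2755093 ] [ 0.02808421 -0.01780347  0.00088975] [-1.27916718e-01  2.44677849e-02  1.89154773e+00 -1.38528966e-05
  1.22330877e+00  1.46765137e+00]
```

View pics/w2c.png

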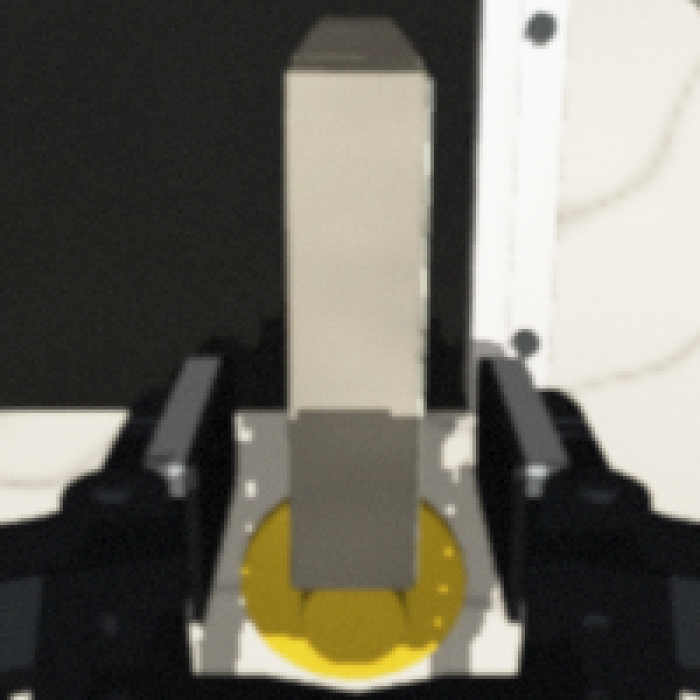

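View pics/s2.png

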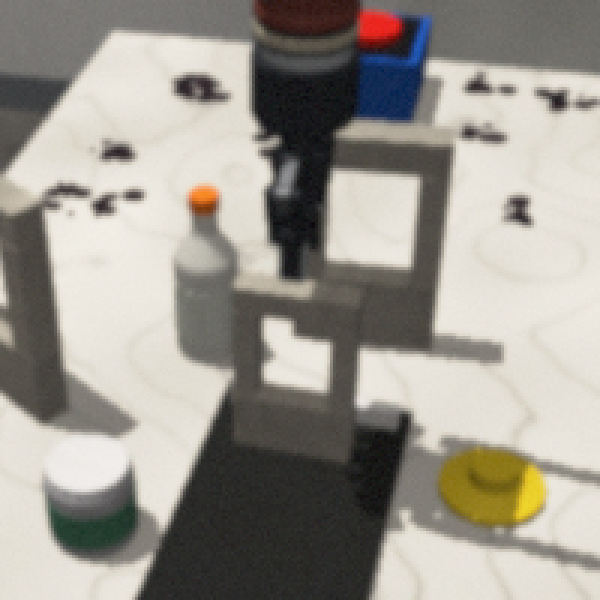

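Emit:
{"name": "arm_command", "arguments": {"steps": [{"delta_pos": [0, -1, -15], "rotation": [0, 0, 0], "fingers": 38}, {"delta_pos": [0, -1, -30], "rotation": [0, 0, 0], "fingers": 38}, {"delta_pos": [0, -1, -38], "rotation": [0, 0, 0], "fingers": 38}, {"delta_pos": [0, -1, -38], "rotation": [0, 0, 0], "fingers": 34}, {"delta_pos": [0, -1, -38], "rotation": [0, 0, 0], "fingers": 31}, {"delta_pos": [0, -1, -38], "rotation": [0, 0, 0], "fingers": 31}]}}

```text
time_s: 3.78
tcp_pos: [0.52, 0.003, 0.1589]
ee_rot: [3.141, -0.001, -0.024]
contact_force: [0.6, -0.4, 0.7]
grip_width: 0.359
```

```bash
python3 - <<'E'
from h import *
s,w=cam("wrist"); cv2.imwrite("pics/w3.png",cv2.resize(w["img"][130:330,220:420],(700,700),interpolation=3))
print(s["tcp_pos"],s["contact_force"],s["torque"],s["grip_width"]*85.4)
E
```

```text
[0.51998913 0.00303703 0.15886841] [ 0.6322621  -0.35966518  0.6859438 ] [ 0.0085872  -0.01197494  0.01191626] 30.683815582926826
```

View pics/w3.png

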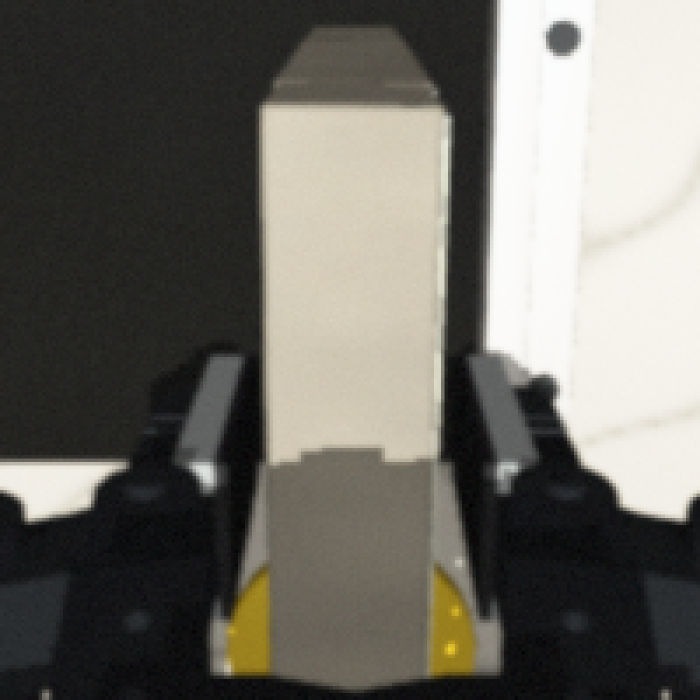

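Emit:
{"name": "arm_command", "arguments": {"steps": [{"delta_pos": [0, 1, 0], "rotation": [0, 0, 0], "fingers": 29}, {"delta_pos": [0, 2, 0], "rotation": [0, 0, 0], "fingers": 29}, {"delta_pos": [0.1, 4.6, 0.1], "rotation": [-0.0175, 0, 0], "fingers": 29}, {"delta_pos": [0.2, 7.1, 0.2], "rotation": [-0.035, 0.001, 0], "fingers": 29}, {"delta_pos": [0.2, 9.7, 0.3], "rotation": [-0.0524, 0.001, 0], "fingers": 29}, {"delta_pos": [0.3, 12.3, 0.3], "rotation": [-0.07, 0.002, 0], "fingers": 29}]}}

```text
time_s: 4.58
tcp_pos: [0.5199, 0.0157, 0.1587]
ee_rot: [3.07, 0.0, -0.024]
contact_force: [0.4, -0.4, 0.6]
grip_width: 0.342
```

```bash
cat > look.py <<'E'
import sys
from h import *
n=sys.argv[1]
s,d=cam("side"); cv2.imwrite(f"pics/s{n}.png",cv2.resize(d["img"][100:300,280:440],None,fx=3,fy=3,interpolation=3))
print(s["tcp_pos"].round(4),s["ee_rot"].round(4),s["contact_force"].round(2),s["torque"].round(3),round(s["grip_width"]*85.4,1),s["time_s"])
print(s["q"].round(2))
E
python3 look.py 4
```

```text
[0.5199 0.0157 0.1587] [ 3.0704e+00  1.0000e-04 -2.3900e-02] [ 0.41 -0.38  0.61] [-0.029 -0.004 -0.021] 29.2 4.575
[-0.06  0.07  1.92 -0.08  1.15  1.56]
```

View pics/s4.png

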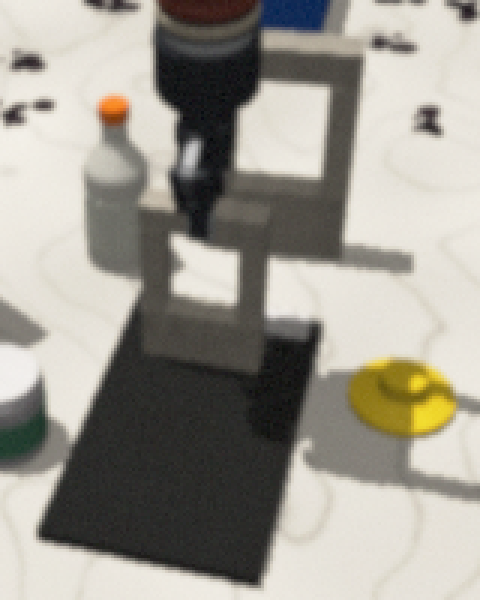

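```bash
python3 - <<'E'
from h import *
s,d=cam("side")
p=s["tcp_pos"]
for z in (-.02,-.01,0,.01,.02): 
    q=proj(d,p+[0,.0145,z]); print(z,(q-[280,100])*3)
for th in (0,4,6):
    t=np.radians(th)
    for x in (.469,.5705): print(th,(proj(d,[x,.015+.165*np.sin(t),.012+.165*np.cos(t)])-[280,100])*3)
E
python3 - <<'E'
import cv2
im=cv2.imread('pics/s4.png'); cv2.imwrite('pics/s4z.png',cv2.resize(im[170:290,110:310],None,fx=4,fy=4,interpolation=3))
E
```

```text
-0.02 [199.63876932 256.05981795]
-0.01 [199.88719652 245.89299537]
0 [200.13898971 235.58842069]
0.01 [200.39421775 225.14327518]
0.02 [200.65295143 214.55466266]
0 [270.38821383 213.07131486]
0 [140.77136359 195.80886498]
4 [267.88540439 222.3063057 ]
4 [137.192819   204.69390884]
6 [266.59933537 227.29379041]
6 [135.39119352 209.49997704]
```

View pics/s4z.png

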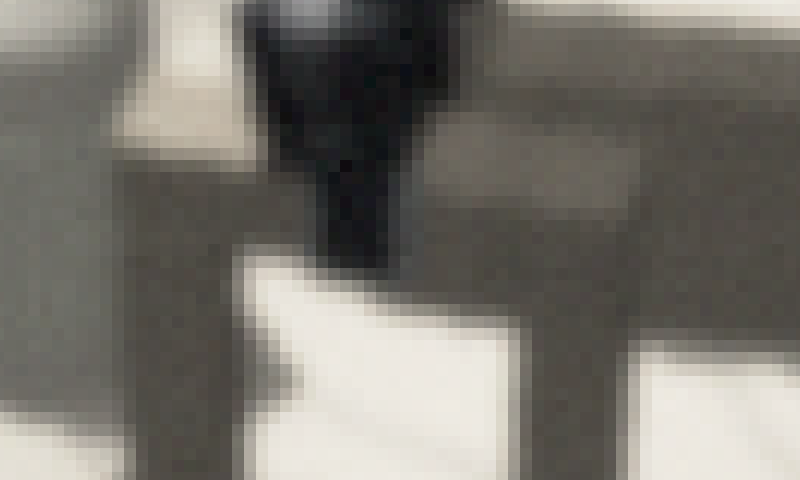

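Emit:
{"name": "arm_command", "arguments": {"steps": [{"delta_pos": [0, 2.6, 0], "rotation": [-0.0175, 0, 0], "fingers": 29}, {"delta_pos": [0.1, 5.1, -0.1], "rotation": [-0.035, 0.001, 0], "fingers": 29}, {"delta_pos": [0.2, 7.7, -0.2], "rotation": [-0.0525, 0.001, 0], "fingers": 29}, {"delta_pos": [0.2, 10.3, -0.3], "rotation": [-0.07, 0.002, 0], "fingers": 29}, {"delta_pos": [0.3, 12.9, -0.5], "rotation": [-0.0875, 0.002, 0], "fingers": 29}, {"delta_pos": [0.3, 15.4, -0.8], "rotation": [-0.105, 0.002, 0], "fingers": 29}, {"delta_pos": [0.4, 18, -1.1], "rotation": [-0.1225, 0.003, 0], "fingers": 29}, {"delta_pos": [0.5, 20.5, -1.4], "rotation": [-0.14, 0.003, 0], "fingers": 29}, {"delta_pos": [0.5, 23, -1.8], "rotation": [-0.1575, 0.004, 0], "fingers": 29}, {"delta_pos": [0.6, 25.6, -2.3], "rotation": [-0.175, 0.004, 0], "fingers": 29}, {"delta_pos": [0.7, 28.1, -2.7], "rotation": [-0.1925, 0.005, 0], "fingers": 29}, {"delta_pos": [0.7, 30.6, -3.2], "rotation": [-0.21, 0.005, 0], "fingers": 29}]}}

```text
time_s: 6.18
tcp_pos: [0.5206, 0.0462, 0.1554]
ee_rot: [2.86, 0.0, -0.024]
contact_force: [0.2, 0.1, -0.1]
grip_width: 0.342
```

```bash
python3 look.py 5
```

```text
[0.5206 0.0462 0.1554] [ 2.8605  0.     -0.0242] [ 0.25  0.13 -0.14] [ 0.191 -0.001  0.001] 29.2 6.175
[ 0.11  0.13  1.89 -0.3   1.18  1.83]
```

View pics/s5.png

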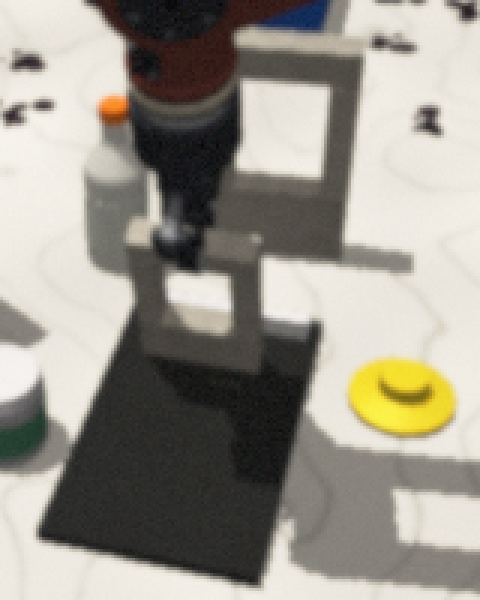

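```bash
cat > plan.py <<'E'
import numpy as np, json
P=np.array([15.,12.])
def tcp(th,ph,s,o):
    th,ph=np.radians([th,ph]); C=P+165*np.array([np.sin(th),np.cos(th)])
    a=np.array([-np.sin(ph),-np.cos(ph)]); v=np.array([np.cos(ph),-np.sin(ph)])
    return C+s*a-o/2*v
def rows(cur,sched,P0=None):
    p0=tcp(*cur) if P0 is None else np.array(P0)
    print("model start",p0.round(1))
    for th,ph,s,o in sched:
        d=tcp(th,ph,s,o)-p0; r=-np.radians(ph-cur[1])
        print(json.dumps({"delta_pos":[round(.024*d[0],1),round(d[0],1),round(d[1],1)],"rotation":[round(r,4),round(-.024*r,4),0],"fingers":round(o,1)}),(th,round(ph,1),round(s,1)))
def sch(t): # theta-> phi,s
    return np.interp(t,[18,65,90],[16,32,15]),np.interp(t,[18,60,90],[18,11,2])
E
python3 - <<'E'
from plan import *
rows((17.9,16.1,18,29.2),[(17.9,16.1,18,o) for o in (32,35,38.5,42)]+[(t,*sch(t),42) for t in range(19,27)])
E
```

```text
model start [ 46.7 155.8]
{"delta_pos": [-0.0, -1.3, 0.4], "rotation": [-0.0, 0.0, 0], "fingers": 32} (17.9, 16.1, 18)
{"delta_pos": [-0.1, -2.8, 0.8], "rotation": [-0.0, 0.0, 0], "fingers": 35} (17.9, 16.1, 18)
{"delta_pos": [-0.1, -4.5, 1.3], "rotation": [-0.0, 0.0, 0], "fingers": 38.5} (17.9, 16.1, 18)
{"delta_pos": [-0.1, -6.1, 1.8], "rotation": [-0.0, 0.0, 0], "fingers": 42} (17.9, 16.1, 18)
{"delta_pos": [-0.1, -3.1, 1.0], "rotation": [-0.0042, 0.0001, 0], "fingers": 42} (19, np.float64(16.3), np.float64(17.8))
{"delta_pos": [-0.0, -0.4, 0.4], "rotation": [-0.0101, 0.0002, 0], "fingers": 42} (20, np.float64(16.7), np.float64(17.7))
{"delta_pos": [0.1, 2.2, -0.3], "rotation": [-0.0161, 0.0004, 0], "fingers": 42} (21, np.float64(17.0), np.float64(17.5))
{"delta_pos": [0.1, 4.9, -1.1], "rotation": [-0.022, 0.0005, 0], "fingers": 42} (22, np.float64(17.4), np.float64(17.3))
{"delta_pos": [0.2, 7.6, -1.9], "rotation": [-0.028, 0.0007, 0], "fingers": 42} (23, np.float64(17.7), np.float64(17.2))
{"delta_pos": [0.2, 10.2, -2.7], "rotation": [-0.0339, 0.0008, 0], "fingers": 42} (24, np.float64(18.0), np.float64(17.0))
{"delta_pos": [0.3, 12.8, -3.6], "rotation": [-0.0398, 0.001, 0], "fingers": 42} (25, np.float64(18.4), np.float64(16.8))
{"delta_pos": [0.4, 15.4, -4.5], "rotation": [-0.0458, 0.0011, 0], "fingers": 42} (26, np.float64(18.7), np.float64(16.7))
```

Emit:
{"name": "arm_command", "arguments": {"steps": [{"delta_pos": [0, -1.3, 0.4], "rotation": [0, 0, 0], "fingers": 32}, {"delta_pos": [-0.1, -2.8, 0.8], "rotation": [0, 0, 0], "fingers": 35}, {"delta_pos": [-0.1, -4.5, 1.3], "rotation": [0, 0, 0], "fingers": 38.5}, {"delta_pos": [-0.1, -6.1, 1.8], "rotation": [0, 0, 0], "fingers": 42}, {"delta_pos": [-0.1, -3.1, 1.0], "rotation": [-0.004, 0, 0], "fingers": 42}, {"delta_pos": [0, -0.4, 0.4], "rotation": [-0.01, 0, 0], "fingers": 42}, {"delta_pos": [0.1, 2.2, -0.3], "rotation": [-0.016, 0, 0], "fingers": 42}, {"delta_pos": [0.1, 4.9, -1.1], "rotation": [-0.022, 0.0005, 0], "fingers": 42}, {"delta_pos": [0.2, 7.6, -1.9], "rotation": [-0.028, 0.0007, 0], "fingers": 42}, {"delta_pos": [0.2, 10.2, -2.7], "rotation": [-0.034, 0.001, 0], "fingers": 42}, {"delta_pos": [0.3, 12.8, -3.6], "rotation": [-0.04, 0.001, 0], "fingers": 42}, {"delta_pos": [0.4, 15.4, -4.5], "rotation": [-0.046, 0.001, 0], "fingers": 42}]}}

```text
time_s: 7.72
tcp_pos: [0.5208, 0.0616, 0.1508]
ee_rot: [2.815, 0.0, -0.024]
contact_force: [0.1, 0.9, -0.3]
grip_width: 0.494
```

```bash
python3 look.py 6; python3 - <<'E'
from plan import *
print(tcp(26,*sch(26),42))
rows((26,*sch(26),42),[(t,*sch(t),42) for t in range(27,39)])
E
```

```text
[0.5208 0.0616 0.1508] [ 2.8151e+00  2.0000e-04 -2.4300e-02] [ 0.05  0.92 -0.33] [ 0.295  0.001 -0.011] 42.2 7.725
[ 0.17  0.16  1.88 -0.35  1.19  1.9 ]
[ 62.09257727 151.25736125]
model start [ 62.1 151.3]
{"delta_pos": [0.1, 2.6, -1.0], "rotation": [-0.0059, 0.0001, 0], "fingers": 42} (27, np.float64(19.1), np.float64(16.5))
{"delta_pos": [0.1, 5.1, -2.0], "rotation": [-0.0119, 0.0003, 0], "fingers": 42} (28, np.float64(19.4), np.float64(16.3))
{"delta_pos": [0.2, 7.7, -3.1], "rotation": [-0.0178, 0.0004, 0], "fingers": 42} (29, np.float64(19.7), np.float64(16.2))
{"delta_pos": [0.2, 10.2, -4.2], "rotation": [-0.0238, 0.0006, 0], "fingers": 42} (30, np.float64(20.1), np.float64(16.0))
{"delta_pos": [0.3, 12.7, -5.3], "rotation": [-0.0297, 0.0007, 0], "fingers": 42} (31, np.float64(20.4), np.float64(15.8))
{"delta_pos": [0.4, 15.2, -6.5], "rotation": [-0.0356, 0.0009, 0], "fingers": 42} (32, np.float64(20.8), np.float64(15.7))
{"delta_pos": [0.4, 17.6, -7.8], "rotation": [-0.0416, 0.001, 0], "fingers": 42} (33, np.float64(21.1), np.float64(15.5))
{"delta_pos": [0.5, 20.0, -9.1], "rotation": [-0.0475, 0.0011, 0], "fingers": 42} (34, np.float64(21.4), np.float64(15.3))
{"delta_pos": [0.5, 22.4, -10.4], "rotation": [-0.0535, 0.0013, 0], "fingers": 42} (35, np.float64(21.8), np.float64(15.2))
{"delta_pos": [0.6, 24.8, -11.8], "rotation": [-0.0594, 0.0014, 0], "fingers": 42} (36, np.float64(22.1), np.float64(15.0))
{"delta_pos": [0.7, 27.1, -13.2], "rotation": [-0.0654, 0.0016, 0], "fingers": 42} (37, np.float64(22.5), np.float64(14.8))
{"delta_pos": [0.7, 29.4, -14.6], "rotation": [-0.0713, 0.0017, 0], "fingers": 42} (38, np.float64(22.8), np.float64(14.7))
```

View pics/s6.png

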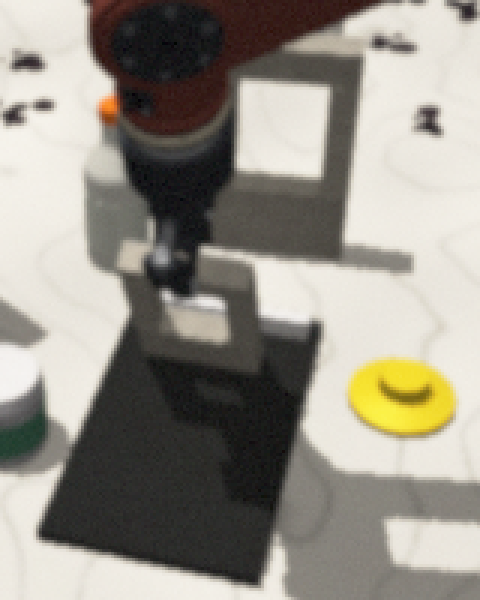

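Emit:
{"name": "arm_command", "arguments": {"steps": [{"delta_pos": [0.1, 2.6, -1.0], "rotation": [-0.006, 0, 0], "fingers": 42}, {"delta_pos": [0.1, 5.1, -2.0], "rotation": [-0.012, 0.0003, 0], "fingers": 42}, {"delta_pos": [0.2, 7.7, -3.1], "rotation": [-0.018, 0.0004, 0], "fingers": 42}, {"delta_pos": [0.2, 10.2, -4.2], "rotation": [-0.024, 0.0006, 0], "fingers": 42}, {"delta_pos": [0.3, 12.7, -5.3], "rotation": [-0.03, 0.0007, 0], "fingers": 42}, {"delta_pos": [0.4, 15.2, -6.5], "rotation": [-0.0356, 0.0009, 0], "fingers": 42}, {"delta_pos": [0.4, 17.6, -7.8], "rotation": [-0.0416, 0.001, 0], "fingers": 42}, {"delta_pos": [0.5, 20.0, -9.1], "rotation": [-0.0475, 0.0011, 0], "fingers": 42}, {"delta_pos": [0.5, 22.4, -10.4], "rotation": [-0.0535, 0.0013, 0], "fingers": 42}, {"delta_pos": [0.6, 24.8, -11.8], "rotation": [-0.0594, 0.0014, 0], "fingers": 42}, {"delta_pos": [0.7, 27.1, -13.2], "rotation": [-0.0654, 0.0016, 0], "fingers": 42}, {"delta_pos": [0.7, 29.4, -14.6], "rotation": [-0.0713, 0.0017, 0], "fingers": 42}]}}

```text
time_s: 9.28
tcp_pos: [0.5216, 0.091, 0.1362]
ee_rot: [2.744, 0.0, -0.024]
contact_force: [0.9, 1.3, -1.0]
grip_width: 0.492
```

```bash
python3 look.py 7; python3 - <<'E'
from plan import *
rows((38,*sch(38),42),[(t,*sch(t),42) for t in range(39,51)])
E
```

```text
[0.5216 0.091  0.1362] [ 2.7438e+00  1.0000e-04 -2.4300e-02] [ 0.9   1.33 -1.02] [ 0.409 -0.012  0.015] 42.1 9.275
[ 0.25  0.22  1.85 -0.41  1.22  2.02]
model start [ 91.5 136.6]
{"delta_pos": [0.1, 2.3, -1.5], "rotation": [-0.0059, 0.0001, 0], "fingers": 42} (39, np.float64(23.1), np.float64(14.5))
{"delta_pos": [0.1, 4.5, -3.0], "rotation": [-0.0119, 0.0003, 0], "fingers": 42} (40, np.float64(23.5), np.float64(14.3))
{"delta_pos": [0.2, 6.8, -4.6], "rotation": [-0.0178, 0.0004, 0], "fingers": 42} (41, np.float64(23.8), np.float64(14.2))
{"delta_pos": [0.2, 9.0, -6.2], "rotation": [-0.0238, 0.0006, 0], "fingers": 42} (42, np.float64(24.2), np.float64(14.0))
{"delta_pos": [0.3, 11.1, -7.8], "rotation": [-0.0297, 0.0007, 0], "fingers": 42} (43, np.float64(24.5), np.float64(13.8))
{"delta_pos": [0.3, 13.3, -9.5], "rotation": [-0.0356, 0.0009, 0], "fingers": 42} (44, np.float64(24.9), np.float64(13.7))
{"delta_pos": [0.4, 15.4, -11.2], "rotation": [-0.0416, 0.001, 0], "fingers": 42} (45, np.float64(25.2), np.float64(13.5))
{"delta_pos": [0.4, 17.5, -13.0], "rotation": [-0.0475, 0.0011, 0], "fingers": 42} (46, np.float64(25.5), np.float64(13.3))
{"delta_pos": [0.5, 19.5, -14.8], "rotation": [-0.0535, 0.0013, 0], "fingers": 42} (47, np.float64(25.9), np.float64(13.2))
{"delta_pos": [0.5, 21.5, -16.6], "rotation": [-0.0594, 0.0014, 0], "fingers": 42} (48, np.float64(26.2), np.float64(13.0))
{"delta_pos": [0.6, 23.5, -18.5], "rotation": [-0.0654, 0.0016, 0], "fingers": 42} (49, np.float64(26.6), np.float64(12.8))
{"delta_pos": [0.6, 25.4, -20.4], "rotation": [-0.0713, 0.0017, 0], "fingers": 42} (50, np.float64(26.9), np.float64(12.7))
```

View pics/s7.png

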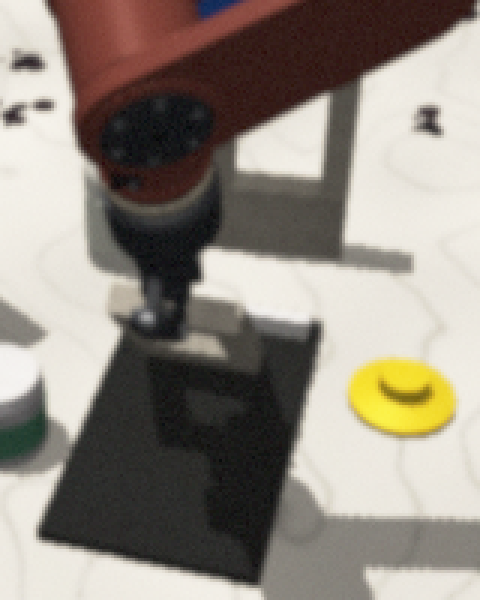

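Emit:
{"name": "arm_command", "arguments": {"steps": [{"delta_pos": [0.1, 2.3, -1.5], "rotation": [-0.006, 0, 0], "fingers": 42}, {"delta_pos": [0.1, 4.5, -3.0], "rotation": [-0.012, 0.0003, 0], "fingers": 42}, {"delta_pos": [0.2, 6.8, -4.6], "rotation": [-0.018, 0.0004, 0], "fingers": 42}, {"delta_pos": [0.2, 9.0, -6.2], "rotation": [-0.024, 0.0006, 0], "fingers": 42}, {"delta_pos": [0.3, 11.1, -7.8], "rotation": [-0.03, 0.0007, 0], "fingers": 42}, {"delta_pos": [0.3, 13.3, -9.5], "rotation": [-0.0356, 0.0009, 0], "fingers": 42}, {"delta_pos": [0.4, 15.4, -11.2], "rotation": [-0.0416, 0.001, 0], "fingers": 42}, {"delta_pos": [0.4, 17.5, -13.0], "rotation": [-0.0475, 0.0011, 0], "fingers": 42}, {"delta_pos": [0.5, 19.5, -14.8], "rotation": [-0.0535, 0.0013, 0], "fingers": 42}, {"delta_pos": [0.5, 21.5, -16.6], "rotation": [-0.0594, 0.0014, 0], "fingers": 42}, {"delta_pos": [0.6, 23.5, -18.5], "rotation": [-0.0654, 0.0016, 0], "fingers": 42}, {"delta_pos": [0.6, 25.4, -20.4], "rotation": [-0.0713, 0.0017, 0], "fingers": 42}]}}

```text
time_s: 10.82
tcp_pos: [0.5222, 0.1163, 0.1157]
ee_rot: [2.673, -0.0, -0.024]
contact_force: [-0.4, 1.3, -1.5]
grip_width: 0.489
```

```bash
python3 look.py 8; python3 - <<'E'
from plan import *
rows((50,*sch(50),42),[(t,*sch(t),42) for t in range(51,63)])
E
```

```text
[0.5222 0.1163 0.1157] [ 2.6725 -0.     -0.0243] [-0.37  1.34 -1.49] [ 0.493 -0.007  0.026] 41.7 10.825
[ 0.33  0.3   1.82 -0.47  1.24  2.13]
model start [116.9 116.3]
{"delta_pos": [0.0, 1.9, -1.9], "rotation": [-0.0059, 0.0001, 0], "fingers": 42} (51, np.float64(27.2), np.float64(12.5))
{"delta_pos": [0.1, 3.8, -3.9], "rotation": [-0.0119, 0.0003, 0], "fingers": 42} (52, np.float64(27.6), np.float64(12.3))
{"delta_pos": [0.1, 5.6, -5.9], "rotation": [-0.0178, 0.0004, 0], "fingers": 42} (53, np.float64(27.9), np.float64(12.2))
{"delta_pos": [0.2, 7.4, -7.9], "rotation": [-0.0238, 0.0006, 0], "fingers": 42} (54, np.float64(28.3), np.float64(12.0))
{"delta_pos": [0.2, 9.1, -10.0], "rotation": [-0.0297, 0.0007, 0], "fingers": 42} (55, np.float64(28.6), np.float64(11.8))
{"delta_pos": [0.3, 10.8, -12.0], "rotation": [-0.0356, 0.0009, 0], "fingers": 42} (56, np.float64(28.9), np.float64(11.7))
{"delta_pos": [0.3, 12.5, -14.2], "rotation": [-0.0416, 0.001, 0], "fingers": 42} (57, np.float64(29.3), np.float64(11.5))
{"delta_pos": [0.3, 14.1, -16.3], "rotation": [-0.0475, 0.0011, 0], "fingers": 42} (58, np.float64(29.6), np.float64(11.3))
{"delta_pos": [0.4, 15.7, -18.5], "rotation": [-0.0535, 0.0013, 0], "fingers": 42} (59, np.float64(30.0), np.float64(11.2))
{"delta_pos": [0.4, 17.3, -20.7], "rotation": [-0.0594, 0.0014, 0], "fingers": 42} (60, np.float64(30.3), np.float64(11.0))
{"delta_pos": [0.5, 18.9, -22.8], "rotation": [-0.0654, 0.0016, 0], "fingers": 42} (61, np.float64(30.6), np.float64(10.7))
{"delta_pos": [0.5, 20.4, -24.9], "rotation": [-0.0713, 0.0017, 0], "fingers": 42} (62, np.float64(31.0), np.float64(10.4))
```

View pics/s8.png

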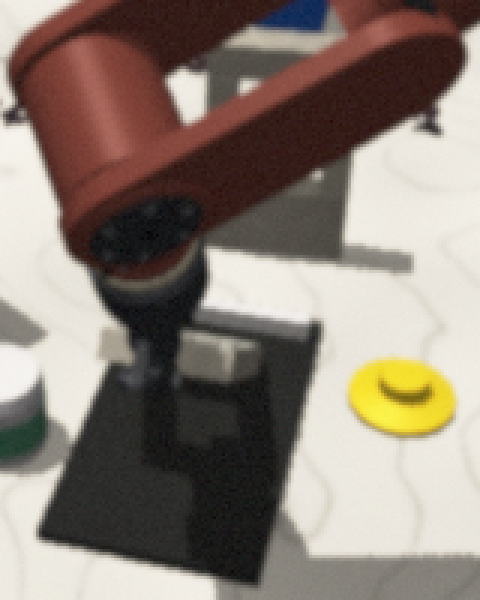

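Emit:
{"name": "arm_command", "arguments": {"steps": [{"delta_pos": [0, 1.9, -1.9], "rotation": [-0.006, 0, 0], "fingers": 42}, {"delta_pos": [0.1, 3.8, -3.9], "rotation": [-0.012, 0.0003, 0], "fingers": 42}, {"delta_pos": [0.1, 5.6, -5.9], "rotation": [-0.018, 0.0004, 0], "fingers": 42}, {"delta_pos": [0.2, 7.4, -7.9], "rotation": [-0.024, 0.0006, 0], "fingers": 42}, {"delta_pos": [0.2, 9.1, -10.0], "rotation": [-0.03, 0.0007, 0], "fingers": 42}, {"delta_pos": [0.3, 10.8, -12.0], "rotation": [-0.0356, 0.0009, 0], "fingers": 42}, {"delta_pos": [0.3, 12.5, -14.2], "rotation": [-0.0416, 0.001, 0], "fingers": 42}, {"delta_pos": [0.3, 14.1, -16.3], "rotation": [-0.0475, 0.0011, 0], "fingers": 42}, {"delta_pos": [0.4, 15.7, -18.5], "rotation": [-0.0535, 0.0013, 0], "fingers": 42}, {"delta_pos": [0.4, 17.3, -20.7], "rotation": [-0.0594, 0.0014, 0], "fingers": 42}, {"delta_pos": [0.5, 18.9, -22.8], "rotation": [-0.0654, 0.0016, 0], "fingers": 42}, {"delta_pos": [0.5, 20.4, -24.9], "rotation": [-0.0713, 0.0017, 0], "fingers": 42}]}}

```text
time_s: 12.38
tcp_pos: [0.5227, 0.1367, 0.0908]
ee_rot: [2.601, -0.0, -0.024]
contact_force: [-0.1, 1.4, -2.7]
grip_width: 0.492
```

```bash
python3 look.py 9; python3 - <<'E'
from h import *
s,w=cam("wrist"); cv2.imwrite("pics/w9.png",w["img"])
s,t=cam("top"); cv2.imwrite("pics/t9.png",cv2.resize(t["img"][180:290,220:440],(800,400),interpolation=3))
from plan import *
rows((62,*sch(62),42),[(t,*sch(t),42) for t in range(63,75)])
E
```

```text
[0.5227 0.1367 0.0908] [ 2.6012 -0.     -0.0243] [-0.13  1.37 -2.72] [ 0.565 -0.066 -0.011] 42.0 12.375
[ 0.39  0.39  1.78 -0.52  1.26  2.22]
model start [137.3  91.4]
{"delta_pos": [0.0, 1.5, -2.2], "rotation": [-0.0059, 0.0001, 0], "fingers": 42} (63, np.float64(31.3), np.float64(10.1))
{"delta_pos": [0.1, 3.0, -4.3], "rotation": [-0.0119, 0.0003, 0], "fingers": 42} (64, np.float64(31.7), np.float64(9.8))
{"delta_pos": [0.1, 4.4, -6.6], "rotation": [-0.0178, 0.0004, 0], "fingers": 42} (65, np.float64(32.0), np.float64(9.5))
{"delta_pos": [0.1, 5.7, -9.2], "rotation": [-0.006, 0.0001, 0], "fingers": 42} (66, np.float64(31.3), np.float64(9.2))
{"delta_pos": [0.2, 7.0, -11.8], "rotation": [0.0059, -0.0001, 0], "fingers": 42} (67, np.float64(30.6), np.float64(8.9))
{"delta_pos": [0.2, 8.2, -14.5], "rotation": [0.0178, -0.0004, 0], "fingers": 42} (68, np.float64(30.0), np.float64(8.6))
{"delta_pos": [0.2, 9.3, -17.2], "rotation": [0.0296, -0.0007, 0], "fingers": 42} (69, np.float64(29.3), np.float64(8.3))
{"delta_pos": [0.3, 10.5, -19.9], "rotation": [0.0415, -0.001, 0], "fingers": 42} (70, np.float64(28.6), np.float64(8.0))
{"delta_pos": [0.3, 11.5, -22.6], "rotation": [0.0534, -0.0013, 0], "fingers": 42} (71, np.float64(27.9), np.float64(7.7))
{"delta_pos": [0.3, 12.5, -25.3], "rotation": [0.0653, -0.0016, 0], "fingers": 42} (72, np.float64(27.2), np.float64(7.4))
{"delta_pos": [0.3, 13.5, -28.1], "rotation": [0.0771, -0.0019, 0], "fingers": 42} (73, np.float64(26.6), np.float64(7.1))
{"delta_pos": [0.3, 14.4, -30.8], "rotation": [0.089, -0.0021, 0], "fingers": 42} (74, np.float64(25.9), np.float64(6.8))
```

View pics/s9.png

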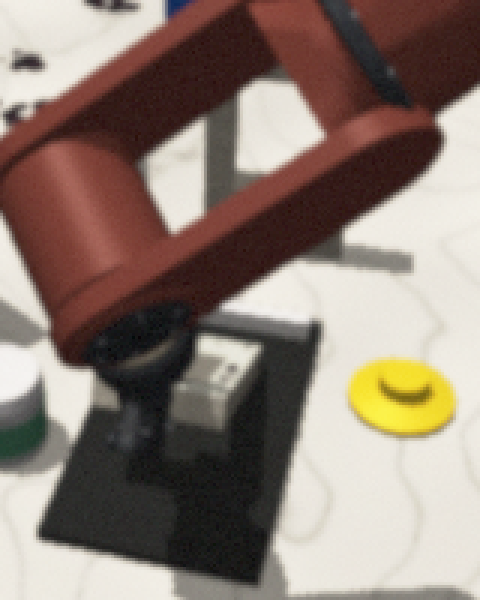

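View pics/w9.png

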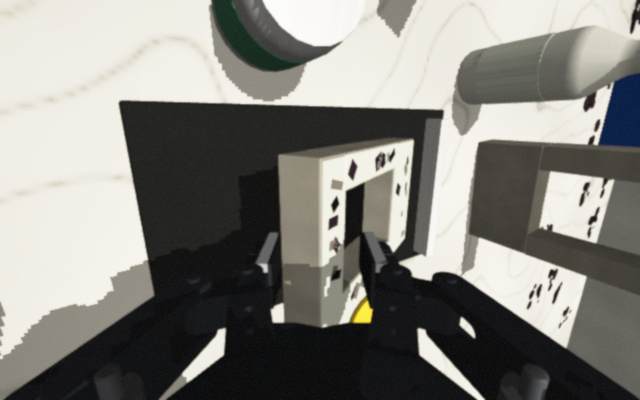

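View pics/t9.png

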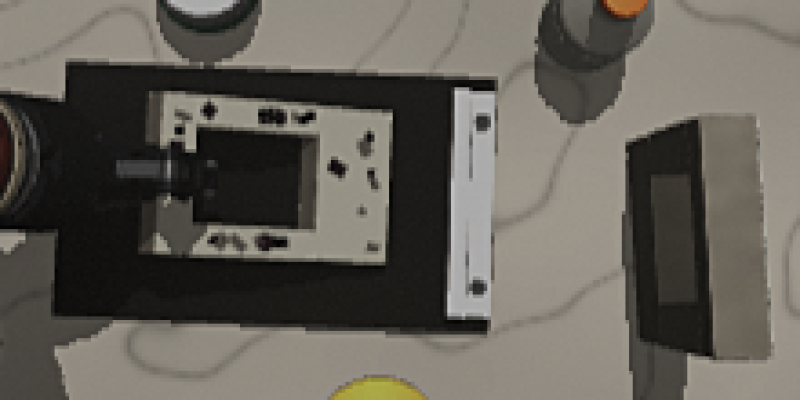

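Emit:
{"name": "arm_command", "arguments": {"steps": [{"delta_pos": [0, 1.5, -2.2], "rotation": [-0.006, 0, 0], "fingers": 42}, {"delta_pos": [0.1, 3.0, -4.3], "rotation": [-0.012, 0.0003, 0], "fingers": 42}, {"delta_pos": [0.1, 4.4, -6.6], "rotation": [-0.018, 0.0004, 0], "fingers": 42}, {"delta_pos": [0.1, 5.7, -9.2], "rotation": [-0.006, 0.0001, 0], "fingers": 42}, {"delta_pos": [0.2, 7.0, -11.8], "rotation": [0.006, 0, 0], "fingers": 42}, {"delta_pos": [0.2, 8.2, -14.5], "rotation": [0.018, -0.0004, 0], "fingers": 42}, {"delta_pos": [0.2, 9.3, -17.2], "rotation": [0.03, -0.0007, 0], "fingers": 42}, {"delta_pos": [0.3, 10.5, -19.9], "rotation": [0.0415, -0.001, 0], "fingers": 42}, {"delta_pos": [0.3, 11.5, -22.6], "rotation": [0.0534, -0.0013, 0], "fingers": 42}, {"delta_pos": [0.3, 12.5, -25.3], "rotation": [0.065, -0.0016, 0], "fingers": 42}, {"delta_pos": [0.3, 13.5, -28.1], "rotation": [0.077, -0.0019, 0], "fingers": 42}, {"delta_pos": [0.3, 14.4, -30.8], "rotation": [0.089, -0.0021, 0], "fingers": 42}]}}

```text
time_s: 14.02
tcp_pos: [0.523, 0.1511, 0.06]
ee_rot: [2.691, -0.0, -0.024]
contact_force: [-1.1, 1.3, -3.0]
grip_width: 0.495
```

```bash
python3 look.py 10; python3 - <<'E'
from h import *
s,w=cam("wrist"); cv2.imwrite("pics/w10.png",w["img"])
s,t=cam("top"); cv2.imwrite("pics/t10.png",cv2.resize(t["img"][180:290,220:440],(800,400),interpolation=3))
from plan import *
rows((74,*sch(74),42),[(t,*sch(t),42) for t in range(75,87)])
E
```

```text
[0.523  0.1511 0.06  ] [ 2.6914 -0.     -0.0243] [-1.06  1.26 -2.99] [ 0.675 -0.079  0.059] 42.3 14.025
[ 0.38  0.4   1.8  -0.45  1.17  2.2 ]
model start [151.7  60.5]
{"delta_pos": [0.0, 0.9, -2.8], "rotation": [0.0119, -0.0003, 0], "fingers": 42} (75, np.float64(25.2), np.float64(6.5))
{"delta_pos": [0.0, 1.7, -5.5], "rotation": [0.0237, -0.0006, 0], "fingers": 42} (76, np.float64(24.5), np.float64(6.2))
{"delta_pos": [0.1, 2.4, -8.3], "rotation": [0.0356, -0.0009, 0], "fingers": 42} (77, np.float64(23.8), np.float64(5.9))
{"delta_pos": [0.1, 3.1, -11.1], "rotation": [0.0475, -0.0011, 0], "fingers": 42} (78, np.float64(23.2), np.float64(5.6))
{"delta_pos": [0.1, 3.8, -13.9], "rotation": [0.0593, -0.0014, 0], "fingers": 42} (79, np.float64(22.5), np.float64(5.3))
{"delta_pos": [0.1, 4.4, -16.7], "rotation": [0.0712, -0.0017, 0], "fingers": 42} (80, np.float64(21.8), np.float64(5.0))
{"delta_pos": [0.1, 4.9, -19.5], "rotation": [0.0831, -0.002, 0], "fingers": 42} (81, np.float64(21.1), np.float64(4.7))
{"delta_pos": [0.1, 5.4, -22.4], "rotation": [0.0949, -0.0023, 0], "fingers": 42} (82, np.float64(20.4), np.float64(4.4))
{"delta_pos": [0.1, 5.9, -25.2], "rotation": [0.1068, -0.0026, 0], "fingers": 42} (83, np.float64(19.8), np.float64(4.1))
{"delta_pos": [0.2, 6.3, -28.0], "rotation": [0.1187, -0.0028, 0], "fingers": 42} (84, np.float64(19.1), np.float64(3.8))
{"delta_pos": [0.2, 6.6, -30.8], "rotation": [0.1306, -0.0031, 0], "fingers": 42} (85, np.float64(18.4), np.float64(3.5))
{"delta_pos": [0.2, 6.9, -33.7], "rotation": [0.1424, -0.0034, 0], "fingers": 42} (86, np.float64(17.7), np.float64(3.2))
```

View pics/w10.png

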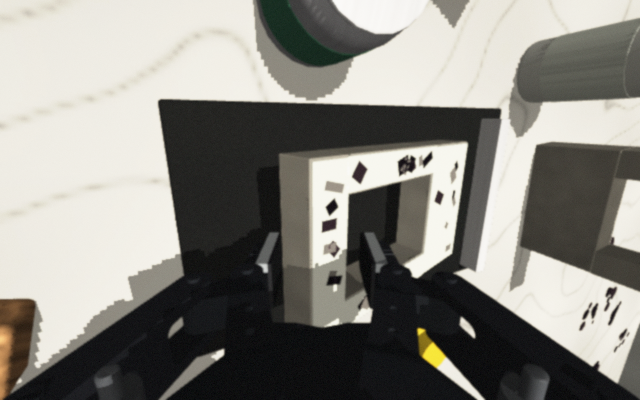

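View pics/t10.png

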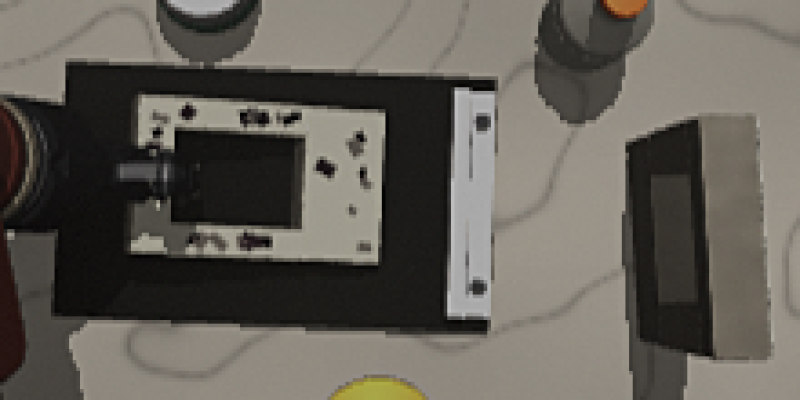

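Emit:
{"name": "arm_command", "arguments": {"steps": [{"delta_pos": [0, 0.9, -2.8], "rotation": [0.012, -0.0003, 0], "fingers": 42}, {"delta_pos": [0, 1.7, -5.5], "rotation": [0.0237, -0.0006, 0], "fingers": 42}, {"delta_pos": [0.1, 2.4, -8.3], "rotation": [0.0356, -0.0009, 0], "fingers": 42}, {"delta_pos": [0.1, 3.1, -11.1], "rotation": [0.0475, -0.0011, 0], "fingers": 42}, {"delta_pos": [0.1, 3.8, -13.9], "rotation": [0.0593, -0.0014, 0], "fingers": 42}, {"delta_pos": [0.1, 4.4, -16.7], "rotation": [0.0712, -0.0017, 0], "fingers": 42}, {"delta_pos": [0.1, 4.9, -19.5], "rotation": [0.083, -0.002, 0], "fingers": 42}, {"delta_pos": [0.1, 5.4, -22.4], "rotation": [0.095, -0.0023, 0], "fingers": 42}]}}

```text
time_s: 15.18
tcp_pos: [0.5231, 0.1564, 0.0376]
ee_rot: [2.786, 0.0, -0.024]
contact_force: [-0.7, 2.5, -3.0]
grip_width: 0.492
```

```bash
python3 look.py 11; python3 - <<'E'
from h import *
s,w=cam("wrist"); cv2.imwrite("pics/w11.png",w["img"])
cv2.imwrite("pics/w11z.png",cv2.resize(w["img"][140:340,220:420],(800,800),interpolation=3)[:600])
E
```

```text
[0.5231 0.1564 0.0376] [ 2.7864e+00  1.0000e-04 -2.4200e-02] [-0.7   2.55 -2.97] [ 0.585 -0.07   0.014] 42.0 15.175
[ 0.34  0.4   1.82 -0.38  1.08  2.15]
```

View pics/w11z.png

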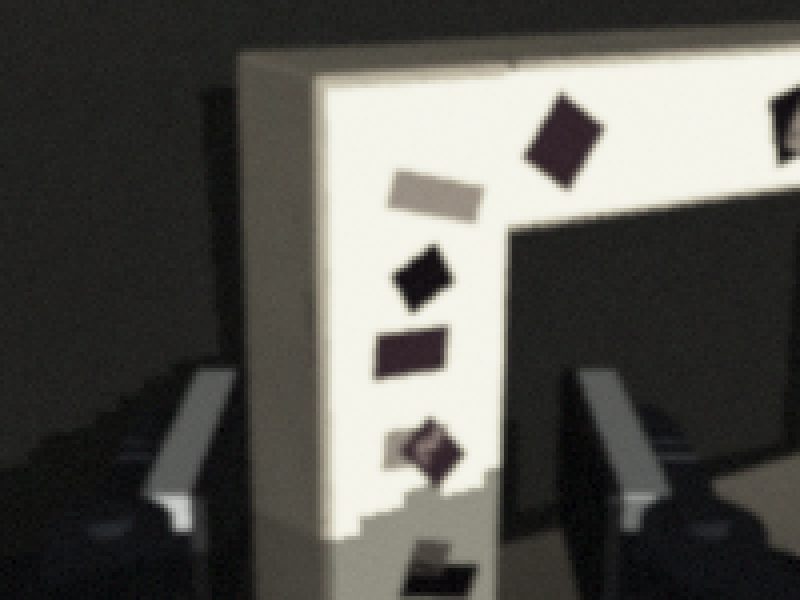

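View pics/s11.png

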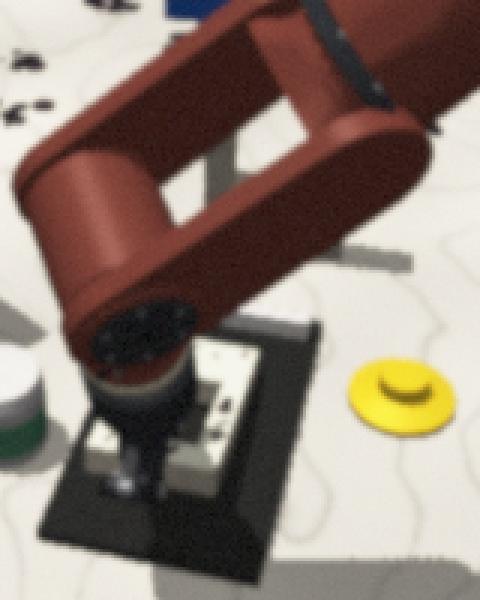

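```bash
python3 - <<'E'
from plan import *
f=lambda t:np.interp(t,[82,88],[20.4,12])
rows((82,20.4,4.4,42),[(t,f(t),4.6,42) for t in np.arange(82.6,87.1,.6)])
E
```

```text
model start [157.2  38.2]
{"delta_pos": [0.0, 0.1, -2.2], "rotation": [0.0147, -0.0004, 0], "fingers": 42} (np.float64(82.6), np.float64(19.6), 4.6)
{"delta_pos": [0.0, 0.3, -4.2], "rotation": [0.0293, -0.0007, 0], "fingers": 42} (np.float64(83.19999999999999), np.float64(18.7), 4.6)
{"delta_pos": [0.0, 0.5, -6.3], "rotation": [0.044, -0.0011, 0], "fingers": 42} (np.float64(83.79999999999998), np.float64(17.9), 4.6)
{"delta_pos": [0.0, 0.6, -8.3], "rotation": [0.0586, -0.0014, 0], "fingers": 42} (np.float64(84.39999999999998), np.float64(17.0), 4.6)
{"delta_pos": [0.0, 0.7, -10.3], "rotation": [0.0733, -0.0018, 0], "fingers": 42} (np.float64(84.99999999999997), np.float64(16.2), 4.6)
{"delta_pos": [0.0, 0.9, -12.4], "rotation": [0.088, -0.0021, 0], "fingers": 42} (np.float64(85.59999999999997), np.float64(15.4), 4.6)
{"delta_pos": [0.0, 1.0, -14.4], "rotation": [0.1026, -0.0025, 0], "fingers": 42} (np.float64(86.19999999999996), np.float64(14.5), 4.6)
{"delta_pos": [0.0, 1.1, -16.5], "rotation": [0.1173, -0.0028, 0], "fingers": 42} (np.float64(86.79999999999995), np.float64(13.7), 4.6)
```

Emit:
{"name": "arm_command", "arguments": {"steps": [{"delta_pos": [0, 0.1, -1.5], "rotation": [0.007, 0, 0], "fingers": 42}, {"delta_pos": [0, 0.2, -3.2], "rotation": [0.022, -0.0005, 0], "fingers": 42}, {"delta_pos": [0, 0.3, -4.2], "rotation": [0.03, -0.0007, 0], "fingers": 42}, {"delta_pos": [0, 0.5, -6.3], "rotation": [0.044, -0.001, 0], "fingers": 42}, {"delta_pos": [0, 0.6, -8.3], "rotation": [0.0586, -0.0014, 0], "fingers": 42}]}}

```text
time_s: 15.9
tcp_pos: [0.5231, 0.1572, 0.0294]
ee_rot: [2.846, -0.0, -0.024]
contact_force: [-0.0, 4.1, -2.2]
grip_width: 0.49
```

```bash
python3 look.py 12; python3 - <<'E'
from h import *
s,w=cam("wrist"); 
cv2.imwrite("pics/w12z.png",cv2.resize(w["img"][140:340,220:420],(800,800),interpolation=3)[:600])
E
```

```text
[0.5231 0.1572 0.0294] [ 2.8456e+00 -1.0000e-04 -2.4300e-02] [-0.02  4.1  -2.22] [ 0.796  0.011 -0.02 ] 41.8 15.9
[ 0.32  0.4   1.84 -0.33  1.03  2.1 ]
```

View pics/w12z.png

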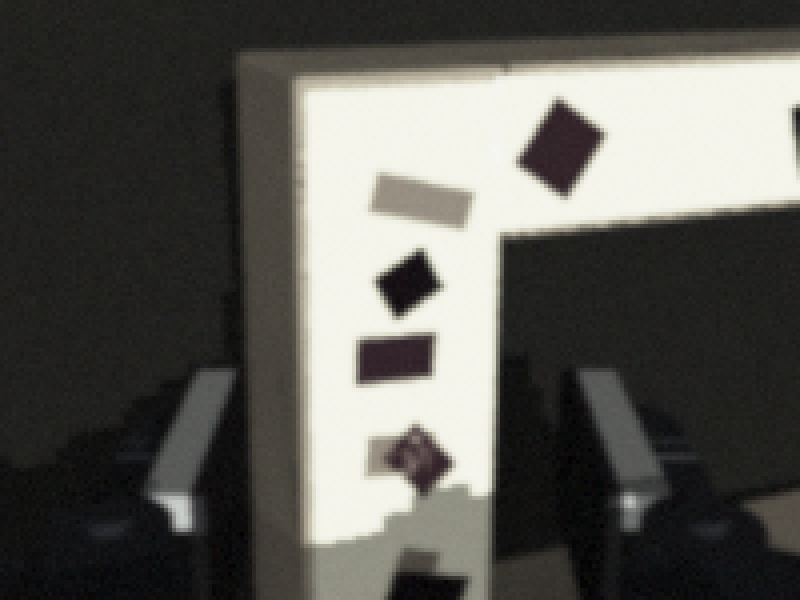

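Emit:
{"name": "arm_command", "arguments": {"steps": [{"delta_pos": [0, 0.6, -1.0], "rotation": [0.007, 0, 0], "fingers": 42}, {"delta_pos": [0, 0.9, -2.0], "rotation": [0.0147, 0, 0], "fingers": 42}, {"delta_pos": [0, 1.1, -3.0], "rotation": [0.022, -0.0005, 0], "fingers": 42}, {"delta_pos": [0, 1.3, -4.0], "rotation": [0.03, -0.0007, 0], "fingers": 42}, {"delta_pos": [0, 1.4, -5.0], "rotation": [0.037, -0.001, 0], "fingers": 42}]}}

```text
time_s: 16.62
tcp_pos: [0.5231, 0.1583, 0.0244]
ee_rot: [2.882, 0.0, -0.024]
contact_force: [0.0, 2.4, -2.7]
grip_width: 0.493
```

```bash
python3 look.py 13; python3 - <<'E'
from h import *
s,t=cam("top"); cv2.imwrite("pics/t13.png",cv2.resize(t["img"][180:290,220:440],(800,400),interpolation=3))
E
```

```text
[0.5231 0.1583 0.0244] [ 2.8816e+00  1.0000e-04 -2.4300e-02] [ 0.03  2.37 -2.74] [ 0.634 -0.034  0.019] 42.1 16.625
[ 0.3   0.39  1.85 -0.29  1.    2.07]
```

View pics/t13.png

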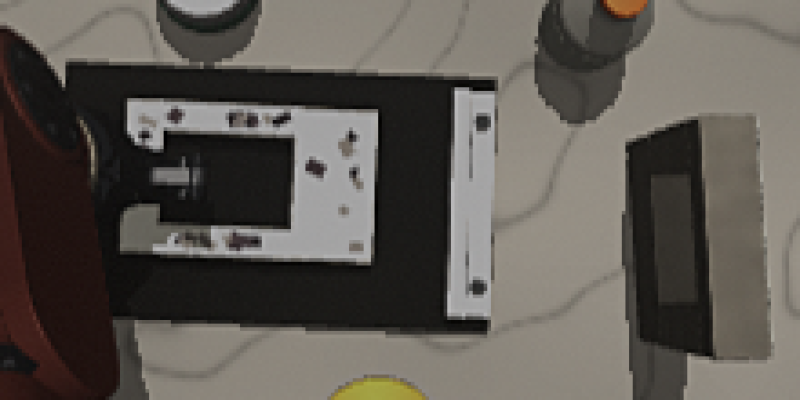

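View pics/s13.png

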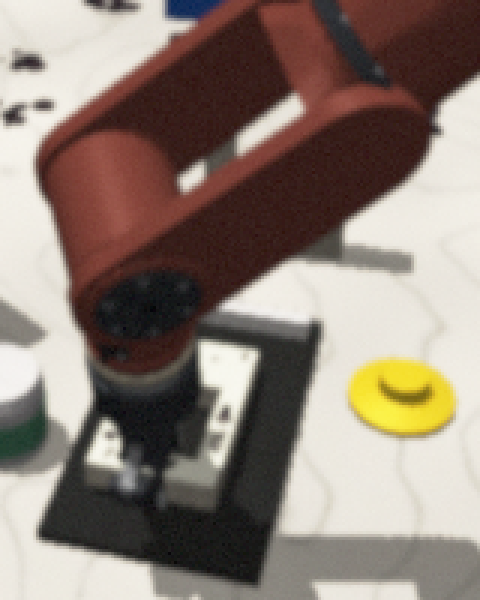

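Emit:
{"name": "arm_command", "arguments": {"steps": [{"delta_pos": [0, 0.2, -1.0], "rotation": [0.007, 0, 0], "fingers": 42}, {"delta_pos": [0, 0.4, -2.0], "rotation": [0.0147, 0, 0], "fingers": 42}, {"delta_pos": [0, 0.5, -3.0], "rotation": [0.022, -0.0005, 0], "fingers": 42}, {"delta_pos": [0, 0.7, -4.0], "rotation": [0.03, -0.0007, 0], "fingers": 42}]}}

```text
time_s: 17.23
tcp_pos: [0.5238, 0.1589, 0.0211]
ee_rot: [2.911, -0.001, -0.024]
contact_force: [-0.1, 0.6, 0.9]
grip_width: 0.493
```

```bash
python3 look.py 14; python3 - <<'E'
from h import *
s,w=cam("wrist"); 
cv2.imwrite("pics/w14z.png",cv2.resize(w["img"][140:340,220:420],(800,800),interpolation=3)[:600])
E
```

```text
[0.5238 0.1589 0.0211] [ 2.9112e+00 -1.3000e-03 -2.3900e-02] [-0.06  0.64  0.94] [ 0.283 -0.017  0.001] 42.1 17.225
[ 0.29  0.39  1.86 -0.27  0.98  2.04]
```

View pics/w14z.png

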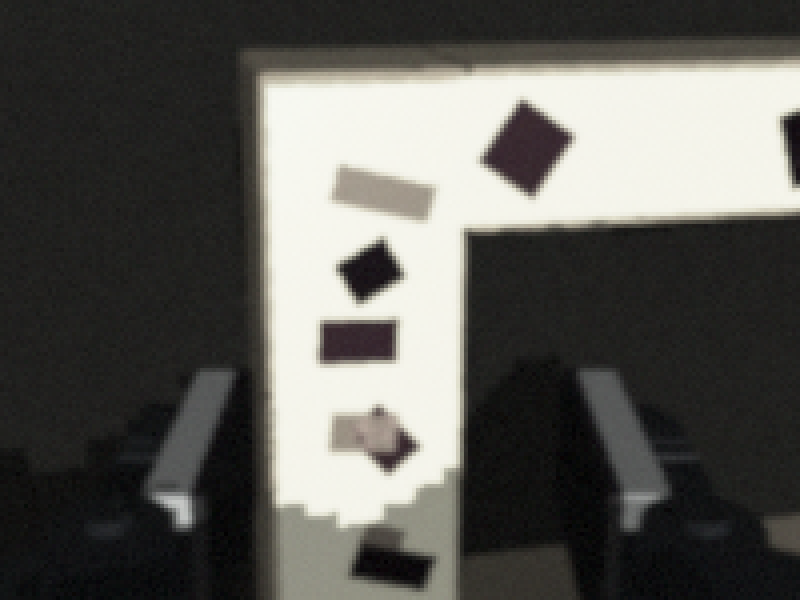

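```bash
python3 - <<'E'
from h import *
s,w=cam("wrist"); s,t=cam("top")
def px(P): return ((proj(w,P)-[220,140])*4).round(0)
for lift in (0,.004,.008,.012):
    th=lift/.165
    print(lift,"white",px([.573,.178+.024*th*0,.036+lift]),"grey",px([.573,.180,.012+lift]),"inner win",px([.553,.153,.036+lift*.85]))
for u,v in [(262,72),(465,230)]: print("white corner at z .036/.044", onz(w,u/4+220,v/4+140,.036).round(4),onz(w,u/4+220,v/4+140,.044).round(4))
for u,v in [(240,50)]: print("grey at .012/.02", onz(w,u/4+220,v/4+140,.012).round(4),onz(w,u/4+220,v/4+140,.02).round(4))
cv2.imwrite("pics/t14.png",cv2.resize(t["img"][180:290,220:440],(800,400),interpolation=3))
E
```

```text
0 white [244. 105.] grey [212.  78.] inner win [459. 254.]
0.004 white [247. 111.] grey [214.  82.] inner win [467. 262.]
0.008 white [251. 117.] grey [216.  86.] inner win [475. 270.]
0.012 white [255. 123.] grey [218.  91.] inner win [483. 279.]
white corner at z .036/.044 [0.5766 0.1757 0.036 ] [0.5777 0.1765 0.044 ]
white corner at z .036/.044 [0.556  0.1522 0.036 ] [0.5584 0.1545 0.044 ]
grey at .012/.02 [0.5765 0.1761 0.012 ] [0.5774 0.1767 0.02  ]
```

View pics/t14.png

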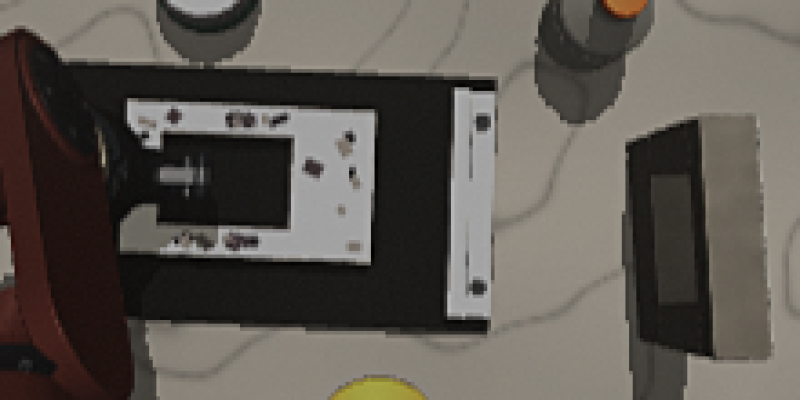

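Emit:
{"name": "arm_command", "arguments": {"steps": [{"delta_pos": [0, 0.3, 0.2], "rotation": [0, 0, 0], "fingers": 42}, {"delta_pos": [0, 0.6, 0.3], "rotation": [0, 0, 0], "fingers": 42}, {"delta_pos": [0, 0.9, 0.3], "rotation": [0, 0, 0], "fingers": 42}, {"delta_pos": [0, 1.2, 0.3], "rotation": [0, 0, 0], "fingers": 42}, {"delta_pos": [0, 1.6, 0.3], "rotation": [0, 0, 0], "fingers": 42}, {"delta_pos": [0, 2.0, 0.3], "rotation": [0, 0, 0], "fingers": 42}]}}

```text
time_s: 18.18
tcp_pos: [0.5231, 0.1611, 0.0208]
ee_rot: [2.911, 0.0, -0.024]
contact_force: [0.4, 0.6, 0.1]
grip_width: 0.495
```

```bash
python3 look.py 15; python3 - <<'E'
from h import *
s,w=cam("wrist"); 
cv2.imwrite("pics/w15z.png",cv2.resize(w["img"][140:340,220:420],(800,800),interpolation=3)[:600])
E
```

```text
[0.5231 0.1611 0.0208] [ 2.9112e+00  1.0000e-04 -2.4200e-02] [0.38 0.63 0.1 ] [ 0.163 -0.046 -0.002] 42.3 18.175
[ 0.29  0.39  1.86 -0.26  0.98  2.04]
```

View pics/w15z.png

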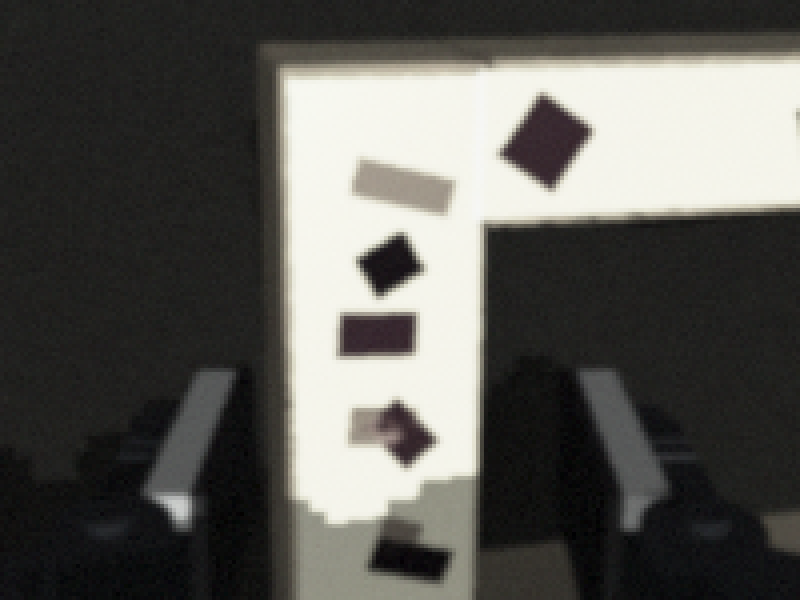

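View pics/s15.png

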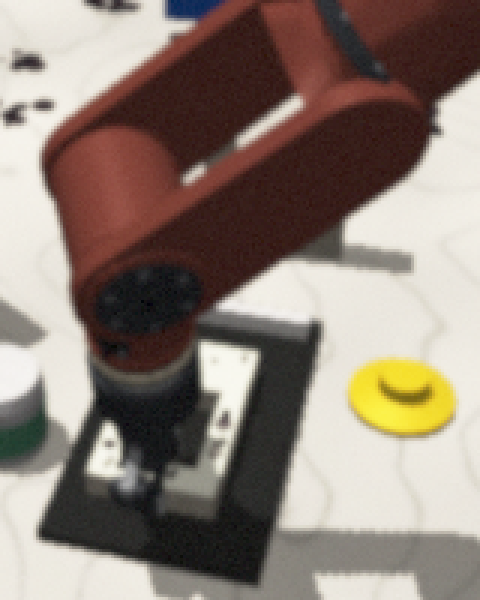

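Emit:
{"name": "arm_command", "arguments": {"steps": [{"delta_pos": [0, 1, 0.3], "rotation": [0.06, -0.0014, 0], "fingers": 42}, {"delta_pos": [0, 2, 0.5], "rotation": [0.12, -0.003, 0], "fingers": 42}, {"delta_pos": [0, 2.5, 0.5], "rotation": [0.18, -0.0043, 0], "fingers": 42}, {"delta_pos": [0, 2.5, 0.5], "rotation": [0.23, -0.0055, 0], "fingers": 42}, {"delta_pos": [0, 2.5, 0.5], "rotation": [0.23, -0.0055, 0], "fingers": 42}]}}

```text
time_s: 18.9
tcp_pos: [0.5231, 0.1628, 0.0214]
ee_rot: [3.141, 0.0, -0.026]
contact_force: [0.5, -0.1, 0.2]
grip_width: 0.49
```

```bash
python3 look.py 16; python3 - <<'E'
from h import *
s,w=cam("wrist"); cv2.imwrite("pics/w16.png",w["img"])
s,t=cam("top"); cv2.imwrite("pics/t16.png",cv2.resize(t["img"][180:290,220:440],(800,400),interpolation=3))
print(s["tcp_pos"],s["ee_rot"])
E
```

```text
[0.5231 0.1628 0.0214] [ 3.1409e+00  2.0000e-04 -2.5800e-02] [ 0.5  -0.09  0.17] [0.019 0.015 0.049] 41.9 18.9
[ 0.17  0.33  1.92 -0.    0.89  1.77]
[0.5231843  0.16347393 0.02135637] [ 3.14061603e+00  1.13261597e-06 -2.45359582e-02]
```

View pics/w16.png

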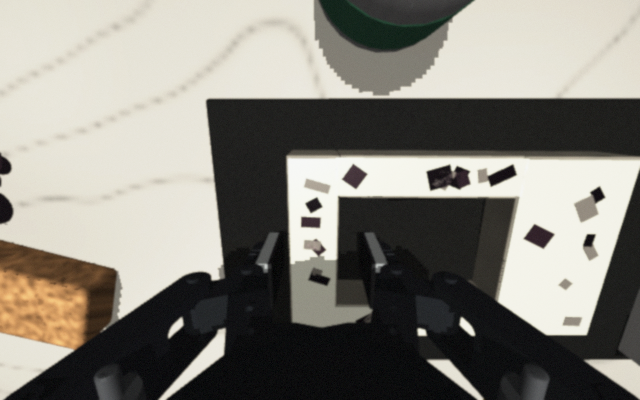

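View pics/t16.png

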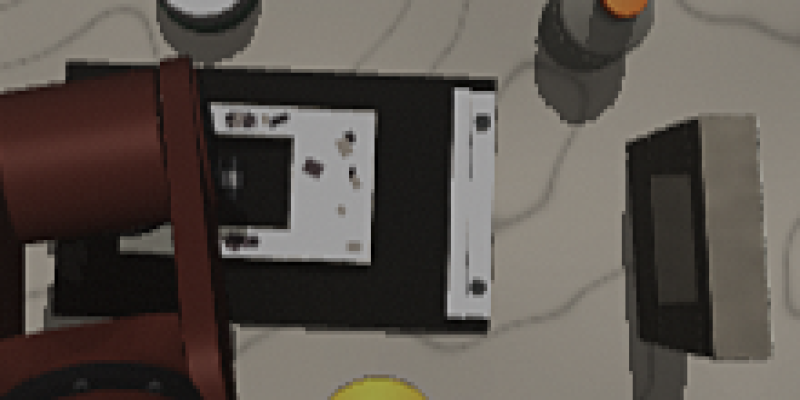

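```bash
python3 - <<'E'
from h import *
s,t=cam("top"); s,w=cam("wrist")
tc=lambda p:(np.array(p)+.5)/3.636+np.array([220,180])-.5
for p in [(377,108),(372,264)]: print("foot",onz(t,*tc(p),.036).round(4))
for p in [(453,88),(446,318)]: print("stop",onz(t,*tc(p),.032).round(4))
for p in [(288,158),(339,197),(517,199),(638,157)]: print("wrist",onz(w,*p,.036).round(4))
E
```

```text
foot [0.5713 0.0143 0.036 ]
foot [0.4692 0.0162 0.036 ]
stop [ 0.5857 -0.0361  0.032 ]
stop [ 0.4349 -0.0327  0.032 ]
wrist [0.5753 0.1766 0.036 ]
wrist [0.5558 0.153  0.036 ]
wrist [0.5526 0.0665 0.036 ]
wrist [0.5717 0.0134 0.036 ]
```

Emit:
{"name": "arm_command", "arguments": {"steps": [{"delta_pos": [-0.1, -4, 0], "rotation": [0, 0, 0], "fingers": 42}, {"delta_pos": [-0.2, -7, 0], "rotation": [0, 0, 0], "fingers": 42}, {"delta_pos": [-0.2, -10, 0], "rotation": [0, 0, 0], "fingers": 42}, {"delta_pos": [-0.3, -14, 0], "rotation": [0, 0, 0], "fingers": 42}, {"delta_pos": [-0.4, -18, 0], "rotation": [0, 0, 0], "fingers": 42}, {"delta_pos": [-0.5, -22, 0], "rotation": [0, 0, 0], "fingers": 42}, {"delta_pos": [-0.6, -26, 0], "rotation": [0, 0, 0], "fingers": 42}, {"delta_pos": [-0.7, -30, 0], "rotation": [0, 0, 0], "fingers": 42}, {"delta_pos": [-0.8, -34, 0], "rotation": [0, 0, 0], "fingers": 42}, {"delta_pos": [-0.9, -38, 0], "rotation": [0, 0, 0], "fingers": 42}, {"delta_pos": [-1.0, -42, 0], "rotation": [0, 0, 0], "fingers": 42}, {"delta_pos": [-1.1, -46, 0], "rotation": [0, 0, 0], "fingers": 42}]}}

```text
time_s: 20.65
tcp_pos: [0.5219, 0.1173, 0.0213]
ee_rot: [3.141, 0.0, -0.024]
contact_force: [-0.5, 5.5, -1.5]
grip_width: 0.494
```

```bash
python3 look.py 17; python3 - <<'E'
from h import *
s,w=cam("wrist"); cv2.imwrite("pics/w17.png",w["img"])
E
```

```text
[0.5219 0.1173 0.0213] [ 3.1413e+00  2.0000e-04 -2.4300e-02] [-0.45  5.47 -1.48] [ 0.739 -0.037  0.022] 42.2 20.65
[ 0.09  0.31  1.95 -0.    0.88  1.69]
```

View pics/w17.png

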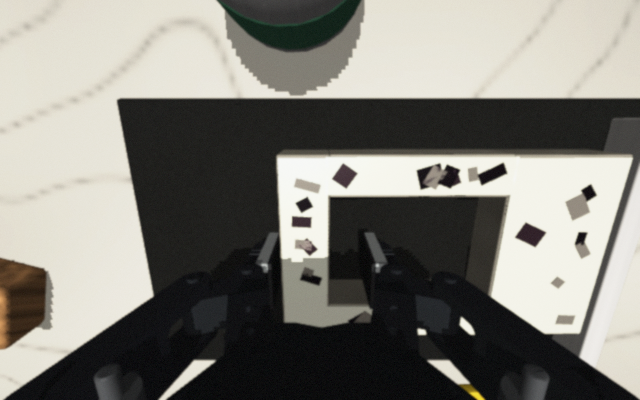

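Emit:
{"name": "arm_command", "arguments": {"steps": [{"delta_pos": [0, -2, 0], "rotation": [0, 0, 0], "fingers": 42}, {"delta_pos": [-0.1, -4, 0], "rotation": [0, 0, 0], "fingers": 42}, {"delta_pos": [-0.1, -5.5, 0], "rotation": [0, 0, 0], "fingers": 42}, {"delta_pos": [-0.2, -6.5, 0], "rotation": [0, 0, 0], "fingers": 42}, {"delta_pos": [-0.2, -7.5, 0], "rotation": [0, 0, 0], "fingers": 42}]}}

```text
time_s: 21.38
tcp_pos: [0.5218, 0.1101, 0.0213]
ee_rot: [3.141, 0.0, -0.024]
contact_force: [0.0, 4.9, -1.1]
grip_width: 0.492
```

Emit:
{"name": "arm_command", "arguments": {"steps": [{"delta_pos": [0, -0.8, 0], "rotation": [0, 0, 0], "fingers": 42}, {"delta_pos": [0, -1.6, 0], "rotation": [0, 0, 0], "fingers": 42}]}}

```text
time_s: 21.62
tcp_pos: [0.5218, 0.1084, 0.0213]
ee_rot: [3.141, 0.0, -0.024]
contact_force: [-0.0, 4.3, -1.6]
grip_width: 0.493
```

```bash
python3 look.py 18; python3 - <<'E'
from h import *
s,w=cam("wrist"); cv2.imwrite("pics/w18.png",w["img"])
s,t=cam("top"); cv2.imwrite("pics/t18.png",cv2.resize(t["img"][180:290,220:440],(800,400),interpolation=3))
E
```

```text
[0.5218 0.1084 0.0213] [ 3.1413e+00  2.0000e-04 -2.4200e-02] [-0.01  4.35 -1.57] [ 0.718  0.043 -0.005] 42.1 21.625
[ 0.07  0.31  1.95 -0.    0.88  1.67]
```

View pics/t18.png

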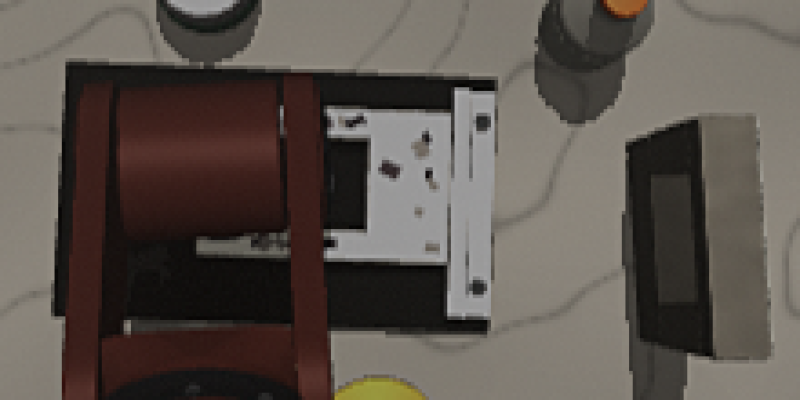

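Nearly there; small steps until the force rises.

Emit:
{"name": "arm_command", "arguments": {"steps": [{"delta_pos": [0, -0.6, 0], "rotation": [0, 0, 0], "fingers": 42}, {"delta_pos": [0, -1.2, 0], "rotation": [0, 0, 0], "fingers": 42}]}}

```text
time_s: 22.02
tcp_pos: [0.522, 0.108, 0.0213]
ee_rot: [-3.14, -0.001, -0.025]
contact_force: [2.1, 8.4, -2.4]
grip_width: 0.49
```

Emit:
{"name": "arm_command", "arguments": {"steps": [{"delta_pos": [0, -0.5, 0], "rotation": [0, 0, 0], "fingers": 42}, {"delta_pos": [0, -1.0, 0], "rotation": [0, 0, 0], "fingers": 42}]}}

```text
time_s: 22.28
tcp_pos: [0.522, 0.1079, 0.0212]
ee_rot: [-3.139, -0.001, -0.026]
contact_force: [1.7, 11.3, -3.6]
grip_width: 0.496
```

Emit:
{"name": "arm_command", "arguments": {"steps": [{"delta_pos": [0, -1, 0], "rotation": [0, 0, 0], "fingers": 42}, {"delta_pos": [0, -2, 0], "rotation": [0, 0, 0], "fingers": 42}, {"delta_pos": [0, -2, 0], "rotation": [0, 0, 0], "fingers": 42}]}}

```text
time_s: 22.65
tcp_pos: [0.522, 0.1078, 0.0213]
ee_rot: [-3.135, -0.001, -0.027]
contact_force: [0.5, 16.3, -3.6]
grip_width: 0.492
```

```bash
python3 look.py 19; python3 - <<'E'
from h import *
s,w=cam("wrist"); cv2.imwrite("pics/w19.png",w["img"])
E
```

```text
[0.522  0.1078 0.0213] [-3.1352e+00 -8.0000e-04 -2.6800e-02] [ 0.46 16.27 -3.57] [ 2.563 -0.162 -0.008] 42.0 22.65
[0.07 0.3  1.96 0.01 0.88 1.66]
```

View pics/w19.png

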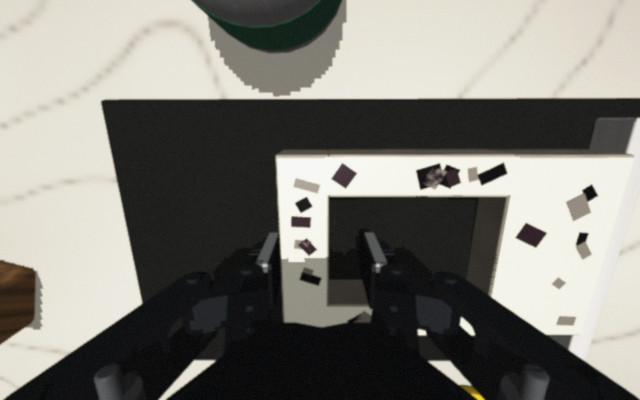

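Emit:
{"name": "arm_command", "arguments": {"steps": [{"delta_pos": [0, 3, 0], "rotation": [0, 0, 0], "fingers": 42}, {"delta_pos": [0.1, 6, 0], "rotation": [0, 0, 0], "fingers": 42}, {"delta_pos": [0.2, 10, 0], "rotation": [0, 0, 0], "fingers": 42}, {"delta_pos": [0.2, 12, 0], "rotation": [0, 0, 0], "fingers": 42}, {"delta_pos": [0.2, 12, 0], "rotation": [0, 0, 0], "fingers": 42}]}}

```text
time_s: 23.38
tcp_pos: [0.5221, 0.1161, 0.0214]
ee_rot: [3.141, -0.0, -0.024]
contact_force: [0.2, 0.4, 0.3]
grip_width: 0.489
```

```bash
python3 look.py 20; python3 - <<'E'
from h import *
s,w=cam("wrist"); cv2.imwrite("pics/w20z.png",cv2.resize(w["img"][140:340,220:420],(800,800),interpolation=3)[:600])
E
```

```text
[0.5221 0.1161 0.0214] [ 3.141  -0.     -0.0242] [0.22 0.41 0.31] [ 0.011  0.043 -0.035] 41.7 23.375
[ 0.09  0.31  1.95 -0.    0.88  1.68]
```

View pics/w20z.png

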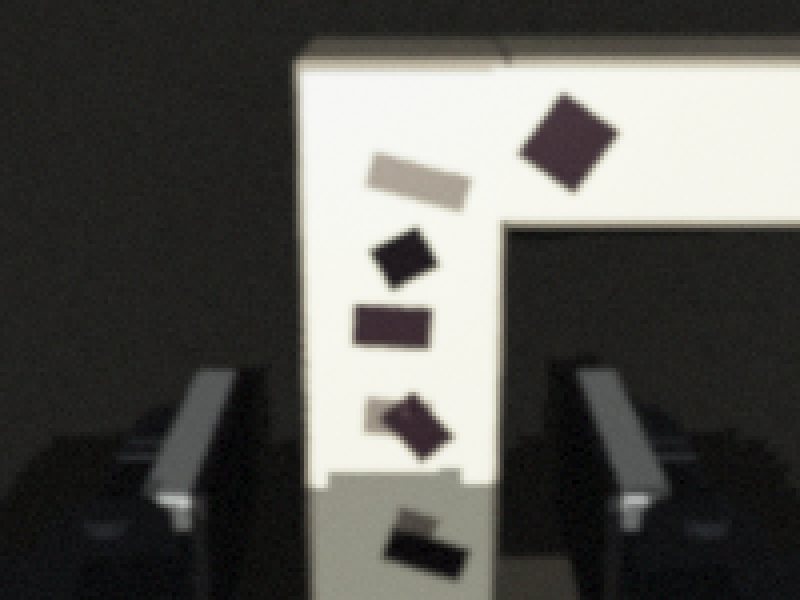

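Fingers stand free of the rail on both sides, with zero force. Straight up, then back clear of the view.

Emit:
{"name": "arm_command", "arguments": {"steps": [{"delta_pos": [0, 0, 20], "rotation": [0, 0, 0], "fingers": 42}, {"delta_pos": [0, 0, 50], "rotation": [0, 0, 0], "fingers": 42}, {"delta_pos": [0, 0, 100], "rotation": [0, 0, 0], "fingers": 42}, {"delta_pos": [0, 0, 150], "rotation": [0, 0, 0], "fingers": 42}, {"delta_pos": [0, 0, 200], "rotation": [0, 0, 0], "fingers": 42}, {"delta_pos": [-20, 40, 230], "rotation": [0, 0, 0], "fingers": 42}, {"delta_pos": [-40, 90, 250], "rotation": [0, 0, 0], "fingers": 42}, {"delta_pos": [-60, 140, 260], "rotation": [0, 0, 0], "fingers": 42}, {"delta_pos": [-80, 190, 260], "rotation": [0, 0, 0], "fingers": 42}, {"delta_pos": [-95, 240, 260], "rotation": [0, 0, 0], "fingers": 42}, {"delta_pos": [-100, 270, 260], "rotation": [0, 0, 0], "fingers": 42}, {"delta_pos": [-100, 270, 260], "rotation": [0, 0, 0], "fingers": 42}]}}

```text
time_s: 24.98
tcp_pos: [0.4212, 0.3877, 0.281]
ee_rot: [3.141, 0.0, -0.021]
contact_force: [0.4, -0.6, 0.1]
grip_width: 0.49
```

```bash
python3 - <<'E'
from h import *
s,t=cam("top"); cv2.imwrite("pics/t21.png",cv2.resize(t["img"][180:290,220:440],(800,400),interpolation=3))
s,d=cam("side"); cv2.imwrite("pics/s21.png",d["img"])
print(s["tcp_pos"],s["contact_force"],s["time_s"])
E
```

```text
[0.42158441 0.38647774 0.2809199 ] [-0.12788823  0.15644793  1.54145219] 25.025
```

View pics/t21.png

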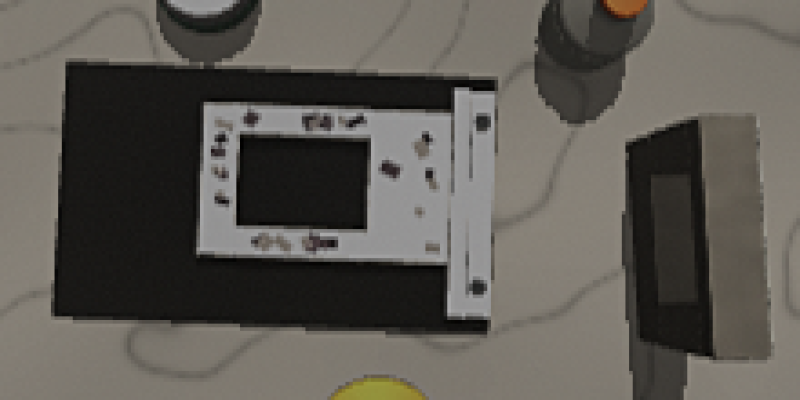

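View pics/s21.png

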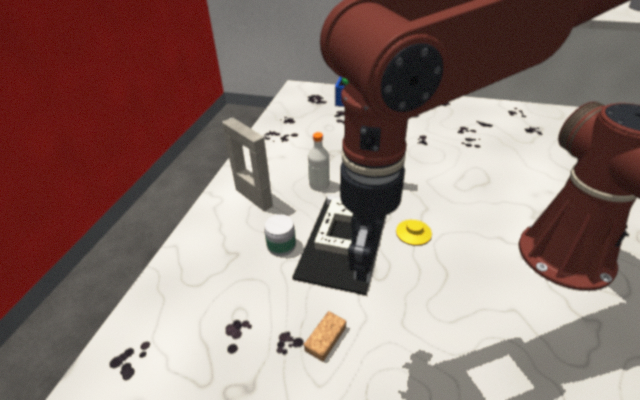

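```bash
python3 - <<'E'
from h import *
s,t=cam("top"); tc=lambda p:(np.array(p)+.5)/3.636+np.array([220,180])-.5
a,b=[onz(t,*tc(p),.036) for p in [(203,102),(197,254)]]
c,d=[onz(t,*tc(p),.032) for p in [(453,88),(446,318)]]
print(a.round(4),b.round(4)); n=np.array([c[1]*0+-(c[1]-d[1])/(c[0]-d[0]),1]); n/=np.linalg.norm(n)
print("dist from stop face",[(n@(p-d)[:2]).round(4) for p in (a,b)])
E
```

```text
[0.5733 0.1288 0.036 ] [0.474  0.1303 0.036 ]
dist from stop face [np.float64(0.1646), np.float64(0.1638)]
```

Both corners of the top end measure 164–165 mm from the stop face (165 expected), so the offcut is seated, square and flat.

```bash
python3 -c "
from cell import ctrl
print(ctrl.close_job())"
```

```text
the job is handed in; nothing more can be done
None
```

The offcut now lies flat on the pad, white face up, with its foot against the stop. The hand is clear and the job was handed in at about 25 s.

**What I did:** I put the open fingers loosely on either side of the top rail, one in front and one behind. One finger pushed the stone past balance and the other carried it down, so it was never gripped or lifted. Then one finger pushed it about 49 mm back, at 4–6 N while sliding. At the stop I pressed to about 16 N to square it, then moved the fingers off and straight up.

**Last checks:**
- **Position:** in the top view the two top-end corners are 164.6 and 163.8 mm from the stop face, against 165 expected. The difference is about 0.8 mm over 100 mm, which is within camera accuracy.
- **Other things:** the sealer, tin, disc and block looked unmoved in the final pictures. I compared them by eye and did not measure them.
- **Contact:** the force read near zero when the fingers left the stone, and the hand ended well away from everything.

**Uncertain:**
- **Last few millimetres down:** the supporting finger lost the stone's weight during the last 4 mm lowering move, so the top edge may have slid down those millimetres along the finger. I saw no drop, but I had no picture during that half second.
- **Fingertip height:** the wrist picture put the fingertips about 6 mm above the TCP, but contact with the pad suggested they were about 3 mm below it.

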